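# Nest the rinse pans with fanned handles

### The job

Put the rinsed pans away: take the medium pan off the slanted draining rack and nest it in the large pan, then nest the small pan in the medium one, lowering each fully onto the bottom of the pan below before you let go. Fan the handles towards one side, each turned about 40 degrees from the handle directly below it so that none of the three lies over another and all sit level. Leave the large pan where it stands and do not disturb the spray can, the link casting or the angle bracket.

Things in the scene. Friction and masses are not known exactly. Their poses are not given: they have to be found in the camera images.
- large_pan: Large round steel pan, black stick handle. Outer radius 66 mm at rim, 60 at base, 48 high, wall 3, bottom 4 thick. Origin: centre of underside; +z out of the mouth; handle points along its -x. Loose, 0.5 kg, stands level on the bench, handle turned by chance.
- medium_pan: Medium round steel pan, blue stick handle. Outer radius 56 mm at rim, 50 at base, 48 high, wall 3, bottom 4 thick. Origin: centre of underside; +z out of the mouth; handle points along its -x. Loose, 0.15-0.3 kg, lies base-down on the slanted rack, handle pointing down the slope. Seated, its underside is 4 mm above the large pan's, with 7 mm play all round.
- small_pan: Small round steel pan, red stick handle. Outer radius 46 mm at rim, 40 at base, 48 high, wall 3, bottom 4 thick. Origin: centre of underside; +z out of the mouth; handle points along its -x. Loose, 0.11-0.22 kg, beside the medium pan on the rack, handle pointing down the slope. Seated, its underside is 4 mm above the medium pan's, with 7 mm play all round.
- large_pan_grip (a point): Middle of the black handle of the large pan, where to pinch it: (-107, 0, 61) mm in the pan's frame; axes as the pan's. The handle is a straight bar 10 mm wide (along y), 12 deep, 90 long, from the rim outward along -x, rising 12 degrees; this point is the centre of its section.
- medium_pan_grip (a point): Middle of the blue handle of the medium pan, where to pinch it: (-97, 0, 61) mm in the pan's frame; axes as the pan's. The handle is a straight bar 10 mm wide (along y), 12 deep, 90 long, from the rim outward along -x, rising 12 degrees; this point is the centre of its section.
- small_pan_grip (a point): Middle of the red handle of the small pan, where to pinch it: (-87, 0, 61) mm in the pan's frame; axes as the pan's. The handle is a straight bar 10 mm wide (along y), 12 deep, 90 long, from the rim outward along -x, rising 12 degrees; this point is the centre of its section.
- rack: Fixed aluminium draining rack, 300 mm wide (y), 105 deep (x), top edge about 155 high. Its barred face falls 40 degrees towards its -x (roughly the robot), so pans on it are tipped 40 degrees that way; a straight lip 18 mm proud of the face stops them sliding: lift them off square to the face. Origin on the bench, 110 mm below the face's middle; z up.
- spray_can: White spray can, 54 mm across, about 150 mm tall, standing upright and loose. Bystander. Origin: centre of its base, z up.
- link_casting: Loose aluminium link casting, about 125 x 60 x 22 mm, lying on purple film. Bystander. Origin: centre of its underside, z up.
- angle_bracket: Loose steel angle bracket, 50 x 80 mm foot with a 40 mm upright leaf on its -x edge. Bystander. Origin: centre of its underside, z up.
Not all that is in view belongs to the job. Leave any purple look-alike of the medium_pan alone. What is shaped like the small_pan but purple is not meant.

How it is judged:
On the way, in this order (a step that is already met when the one before it is completed fails the run):
1. the medium pan is lowered onto the bottom of the large pan while still held (z of medium_pan in the frame of large_pan below 0.01 m and horizontal distance between medium_pan and large_pan below 0.012 m and angle between medium_pan's own z axis and vertical below 0.15 rad and contact force between the fingers and medium_pan above 0.5 N), for 0.1 s.
2. the small pan is lowered onto the bottom of the medium pan, which sits in the large one, while still held (z of small_pan in the frame of medium_pan below 0.01 m and horizontal distance between small_pan and medium_pan below 0.012 m and angle between small_pan's own z axis and vertical below 0.15 rad and contact force between the fingers and small_pan above 0.5 N and z of medium_pan in the frame of large_pan below 0.01 m and horizontal distance between medium_pan and large_pan below 0.012 m), for 0.1 s.
At the end, for the whole second after the job is handed in: Each pan rests on the bottom of the next larger (undersides within 6.5 mm, centres within 9.5 mm), level within 2.6 degrees, at rest; each handle 20 to 63 degrees from the one directly below, the small one's also 20 or more from the large one's; large pan within 30 mm of its start (z of medium_pan in the frame of large_pan below 0.0065 m and horizontal distance between medium_pan and large_pan below 0.0095 m and z of small_pan in the frame of medium_pan below 0.0065 m and horizontal distance between small_pan and medium_pan below 0.0095 m and angle between the x axis of medium_pan and the x axis of large_pan, either way round between 0.35 and 1.1 rad and x of medium_pan_grip in the frame of large_pan below 0 m and angle between the x axis of small_pan and the x axis of medium_pan, either way round between 0.35 and 1.1 rad and x of small_pan_grip in the frame of medium_pan below 0 m and angle between the x axis of small_pan and the x axis of large_pan, either way round above 0.35 rad and angle between each of large_pan, medium_pan, small_pan's own z axis and vertical below 0.045 rad and linear speed of each of large_pan, medium_pan, small_pan below 0.02 m/s and distance of large_pan from where it was at the start of the episode below 0.03 m); the robot touches nothing.
It fails at once if the spray can is shifted by more than 25 mm or tipped (distance of spray_can from where it was at the start of the episode above 0.025 m or angle between spray_can's own z axis and vertical above 0.3 rad).
It fails at once if the link casting is shifted by more than 25 mm or tipped (distance of link_casting from where it was at the start of the episode above 0.025 m or angle between link_casting's own z axis and vertical above 0.3 rad).
It fails at once if the angle bracket is shifted by more than 25 mm or tipped (distance of angle_bracket from where it was at the start of the episode above 0.025 m or angle between angle_bracket's own z axis and vertical above 0.3 rad).
It fails at once if the large pan is shifted by more than 30 mm (distance of large_pan from where it was at the start of the episode above 0.03 m).
It also fails if it takes over 72 s, if anything falls off the work surface, if the arm or the gripper's body presses on something with over 40 N, if the wrist force passes 120 N, or if a joint passes its speed limit or range.

### The arm

A 6-joint arm with a two-finger parallel gripper is mounted at the origin on the work surface. World frame = base frame: x ahead of the robot, y to its left, z up, the work surface at z = 0. Lengths are in m, angles in rad, forces in N, time in s.
With the tool pointing down it reaches from about 0.325 to 1 m from the base axis. Payload 5.1 kg.
Tool frame: the origin (TCP) lies midway between the tips of the shut fingers; the grasp point (between the pads) lies 19 mm behind it; z points along the fingers, y is the line along which they close (so a half turn about z gives the same grasp; the last joint's range is limited). The gripper opens to 85 mm and grips with 20 to 120 N. Pads are 22 mm wide; open, the fingers measure 114 mm over their backs; the gripper's body (76 mm by 85 mm) begins 54 mm behind the grasp point. The pads swing forward as they close: fully open they stand 13 mm farther back than shut.
Start: joints at [1.162, 0.124, 1.65, -0, 1.367, -0.083], TCP at [0.208, 0.616, 0.196] pointing down, gripper open.
Joint ranges: [-2.61, 2.61], [-1.02, 2.33], [0.03, 2.71], [-1.35, 4.49], [0.32, 2.68], [-2.91, 2.91]. Speed limits (rad/s): [2.57, 2.57, 3.14, 3.14, 3.14, 3.14].

### API

Orientations are given as a rotation vector (axis times angle).
In Python, from cell import r, cams, finish_job gives the robot as it stands. The module is installed in compiled form; this text tells all that it offers.
- The arm moves only by the tool apply_moves, never from a script. Its argument "targets" is a list of rows, each an object of numbers: "fingers": the closure, from -1 (fully open) to 1 (shut); "dx", "dy", "dz": the shift along the tool's x, y, z each as a share of 500 mm, from -1 to 1; "ax", "ay", "az": the turn, a rotation vector about the tool's x, y, z each as a share of pi rad, from -1 to 1. A call has 1 to 5 rows; each row is the pose to reach, as a shift and turn from the pose commanded when the call began, along the tool's axes at that moment, turning the shorter way round; what a row does not reach only later rows make up. A row lasts 1/12 s, in which the tool goes at most 41.7 mm and 7.16 degrees, less where a joint would pass 70% of its speed; a pose out of reach is approached as far as the arm can. A call with a number of a shift or a turn outside -1 to 1 is refused whole. A call with a gripper value outside its range is refused whole. The fingers move at their own pace and stop on an object; the grip force is fixed at half the most. Time passes only in rows, so rows that repeat a pose let the fingers close. It gives the time, the measured TCP pose, the force, the opening and the grip force at its end, in the units of the state.
- r.sense(): the state, without advancing time (a new reading comes with each control period).
- cams.read_camera(name): name is "scene" or "top" or "wrist"; returns a dict with "color" (384x512x3 uint8, red, green, blue), "fx", "fy", "cx", "cy" (pixels), "position" and "rotation" of the camera in the world; the wrist camera has in their place "T_tool_cam" (4x4, takes a point from camera to tool coordinates, whose origin is the TCP and whose axes are the flange's). Camera axes: x right, y up, looking along -z (the intrinsics and any distortion apply to the point x, -y, -z); pixel columns grow to the right and rows downward; lengths in m; the calibration is good to about 2 mm. A picture is of the moment at which its call begins: read the wrist's pose just before it. There is no depth.
- finish_job(): hands the job in; it is judged then, once.
The state is a dict: "t": time; "qpos": joint angles; "qvel": joint speeds; "tau": joint torques, N m; "eef_pos": TCP position; "orientation": TCP orientation; "ft_force": force on the tool from outside, world axes, zero at the start; "torque": the same for the moment, N m; "grip_width": finger opening in m; "finger_force": force on a finger pad.
Only numpy, scipy, OpenCV 4.12 (cv2) and the standard library are available. Lean on these libraries where they do the work, as an engineer would, in place of code of your own. Each camera call takes 0.05 s, during which the arm holds its last target. There are 200 camera calls.

## Working session

There is one attempt and no reset: what is moved stays moved. The work goes in short steps, Python scripts to look and compute and a tool call to move; the robot and the scene stay as the last step left them, time stands still between calls to the robot, and variables do not carry over. Pictures are saved under pics/ and viewed, at most 10 in all, crops included, and the job is handed in when it is done.

Besides the shell and the picture viewer there is one more tool, called after "Call:" by a JSON object that holds its "name" and its "arguments", one argument or row to a line. apply_moves: Moves the arm, as the interface text tells. Its arguments: {"type":"object","properties":{"targets":{"type":"array","items":{"type":"object","properties":{"fingers":{"type":"number"},"dx":{"type":"number"},"dy":{"type":"number"},"dz":{"type":"number"},"ax":{"type":"number"},"ay":{"type":"number"},"az":{"type":"number"}}}}},"required":["targets"]}

```bash
mkdir -p pics; cat > h.py <<'E'
import numpy as np, cv2
from cell import r, cams
from scipy.spatial.transform import Rotation as R
np.set_printoptions(precision=4,suppress=True)
E
python3 - <<'E'
from h import *
import pickle
s=r.sense(); print(s)
d={}
for n in ['scene','top','wrist']:
    c=cams.read_camera(n); d[n]=c
    print(n,{k:v for k,v in c.items() if k!='color'})
pickle.dump(d,open('d0.pkl','wb'))
cv2.imwrite('pics/a.png',cv2.resize(d['scene']['color'][:,:,::-1],(800,600),interpolation=cv2.INTER_CUBIC))
cv2.imwrite('pics/b.png',cv2.resize(d['top']['color'][:,:,::-1],(800,600),interpolation=cv2.INTER_CUBIC))
E
```

```text
{'t': 0.0, 'qpos': array([ 1.1624,  0.1245,  1.6517, -0.    ,  1.3675, -0.0826]), 'qvel': array([-0.001 , -0.001 , -0.0004, -0.0015,  0.0005,  0.0007]), 'tau': array([  0.0001, -42.362 , -36.5444,   0.    ,   0.007 ,  -0.    ]), 'eef_pos': array([0.2078, 0.6152, 0.1949]), 'orientation': array([-0.5094, -3.0995,  0.0033]), 'ft_force': array([ 0.5998, -0.4601, -0.2268]), 'torque': array([ 0.0125, -0.0143, -0.0503]), 'finger_force': 0.0, 'grip_width': 0.08546151543057746}
scene {'fx': 365.4994414490576, 'fy': 365.4994414490576, 'cx': 251.68312783041776, 'cy': 188.8274001193216, 'position': array([ 0.9686, -0.9225,  0.7444]), 'rotation': array([0.9753, 0.2297, 0.4641])}
top {'fx': 427.0964350985975, 'fy': 427.0964350985975, 'cx': 262.1066213054303, 'cy': 195.50004838239437, 'position': array([ 0.4119, -0.054 ,  1.3375]), 'rotation': array([ 0.0653, -0.0647, -1.591 ])}
wrist {'fx': 330.1787372683429, 'fy': 330.1787372683429, 'cx': 247.0270922446747, 'cy': 186.6180510624868, 'T_tool_cam': array([[ 0.0012,  0.9551,  0.2964,  0.0755],
       [ 1.    , -0.0014,  0.0003, -0.0008],
       [ 0.0007,  0.2964, -0.9551, -0.1766],
       [ 0.    ,  0.    ,  0.    ,  1.    ]])}
```

View pics/a.png

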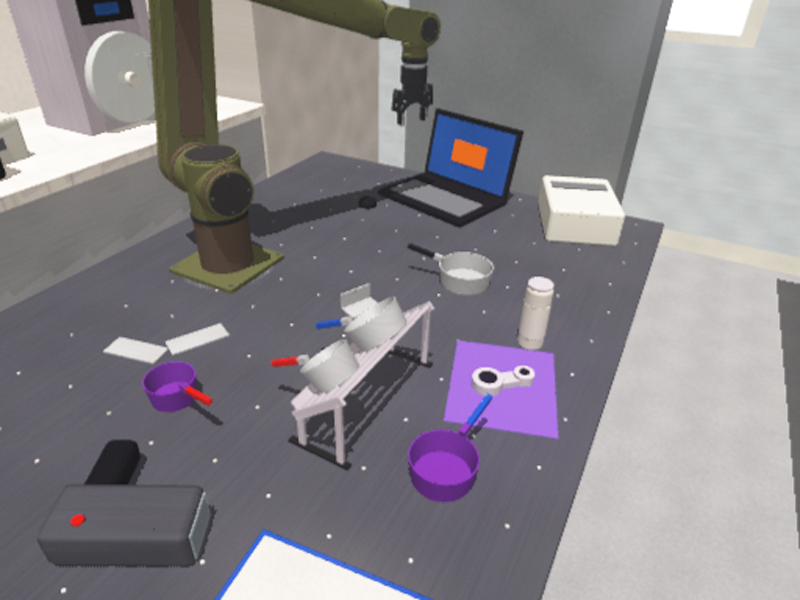

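View pics/b.png

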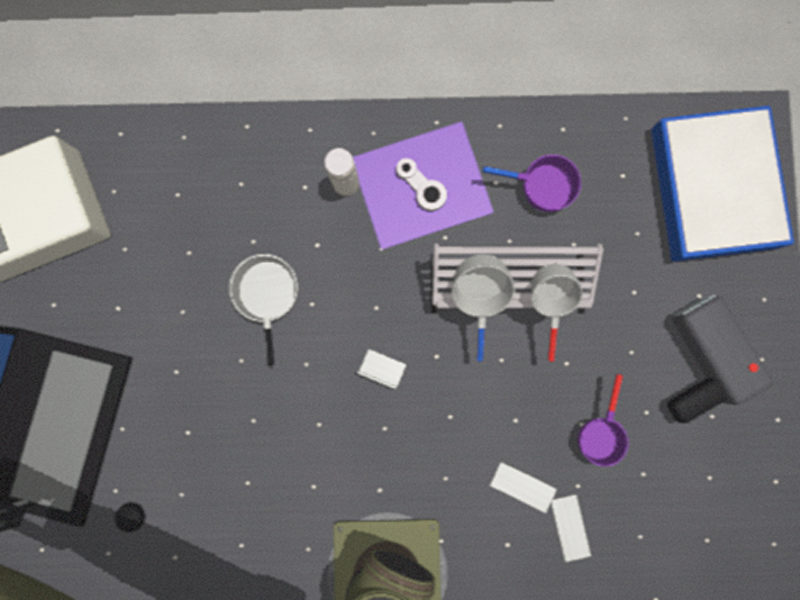

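Candidates in the top view: the medium pan is either steel with a blue handle on the rack (483,287) or the purple look-alike (551,184). The small pan is either steel with a red handle on the rack (556,290) or the purple one (603,440). The large pan, steel with a black handle, is at (264,287). I choose the steel ones and will check them in a close crop.

```bash
python3 - <<'E'
from h import *
import pickle
d=pickle.load(open('d0.pkl','rb'))
t=d['top']['color'][:,:,::-1]
a=cv2.resize(t[150:240,270:390],(780,585),interpolation=cv2.INTER_CUBIC) # 6.5x
cv2.imwrite('pics/c.png',a)
b=cv2.resize(t[150:240,130:210],None,fx=5,fy=5,interpolation=cv2.INTER_CUBIC) # 400x450
s=d['scene']['color'][:,:,::-1]
e=cv2.resize(s[150:240,250:330],None,fx=5,fy=5,interpolation=cv2.INTER_CUBIC)
cv2.imwrite('pics/d.png',np.hstack([b,e]))
f=cv2.resize(s[180:280,165:285],(720,600),interpolation=cv2.INTER_CUBIC)
cv2.imwrite('pics/e.png',f)
E
```

```text
(no output)
```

View pics/c.png

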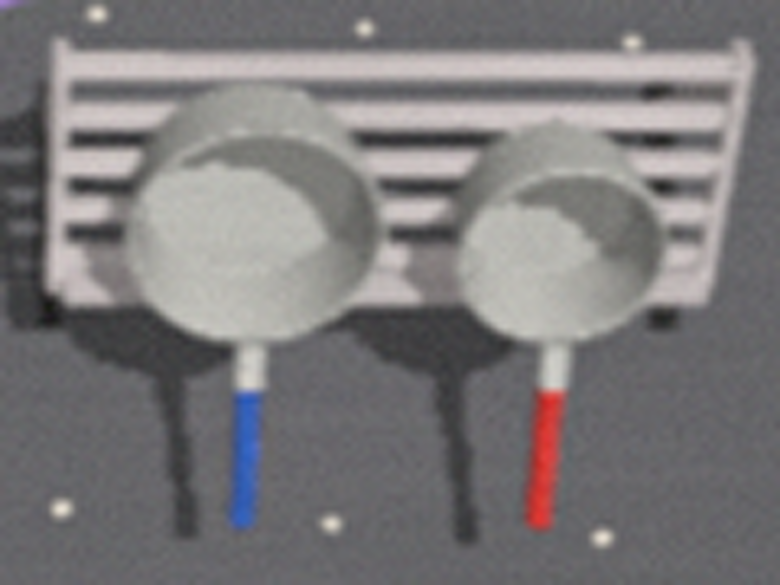

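View pics/d.png

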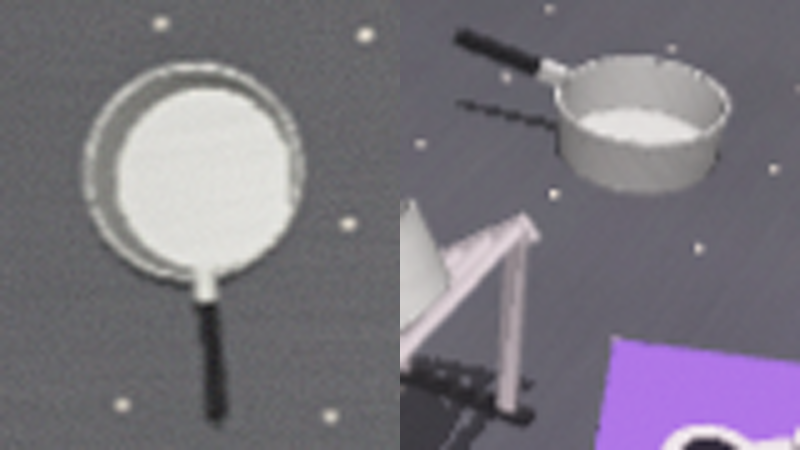

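View pics/e.png

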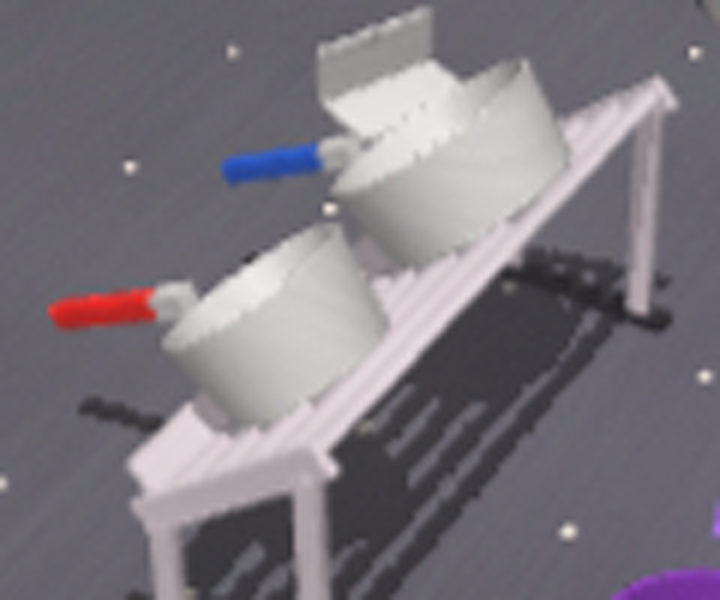

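The crops confirm plain steel pans on the rack: medium with a blue handle (tip at crop 243,524) and small with a red handle (tip at 539,526). The large pan stands level with its handle towards the robot, and the bracket lies between it and the rack. Next I fit the poses from these points in both cameras.

```bash
cat >> h.py <<'E'
import pickle
from scipy.optimize import least_squares
def proj(c,P):
    q=(np.atleast_2d(P)-c['position'])@R.from_rotvec(c['rotation']).as_matrix()
    return np.c_[c['cx']+c['fx']*q[:,0]/-q[:,2], c['cy']-c['fy']*q[:,1]/-q[:,2]]
def ray(c,uv,z):
    d=R.from_rotvec(c['rotation']).as_matrix()@np.array([(uv[0]-c['cx'])/c['fx'],-(uv[1]-c['cy'])/c['fy'],-1])
    return c['position']+d*(z-c['position'][2])/d[2]
TH=np.linspace(0,2*np.pi,721)
def circ(rad,z): return np.c_[rad*np.cos(TH),rad*np.sin(TH),0*TH+z]
def panT(p): # x y z yaw tilt roll
    return R.from_euler('ZYX',[p[3],p[4],p[5]]),np.array(p[:3])
def feats(c,p,rim):
    """rim extreme L,R,T,B pixels, base R and B, handle end"""
    Q,o=panT(p); k=rim-.066
    a=proj(c,Q.apply(circ(rim,.048))+o); b=proj(c,Q.apply(circ(rim-.006,0))+o)
    g=-(.107+k); e=[[g-.045*np.cos(.2094),0,.061+.045*np.sin(.2094)]]
    return dict(L=a[:,0].min(),R=a[:,0].max(),T=a[:,1].min(),B=a[:,1].max(),bR=b[:,0].max(),bB=b[:,1].max(),
      Hu=proj(c,Q.apply(e)+o)[0,0],Hv=proj(c,Q.apply(e)+o)[0,1])
def fit(d,rim,obs,p0,sig):
    def f(p):
        out=[(p[i]-p0[i])/sig[i] for i in range(6)]
        for n,o in obs.items():
            F=feats(d[n],p,rim); out+=[(F[k]-v)/.6 for k,v in o.items()]
        return out
    s=least_squares(f,p0,x_scale=[.01,.01,.01,.1,.1,.1]); return s.x,np.array(s.fun[6:])*.6
E
cat > fit0.py <<'E'
from h import *
d=pickle.load(open('d0.pkl','rb'))
def conv(o,s,ox,oy):
    return {k:(v+.5)/s-.5+(ox if k in('L','R','bR','Hu') else oy) for k,v in o.items()}
t6=lambda **o:conv(o,6.5,270,150); s6=lambda **o:conv(o,6,165,180)
t5=lambda **o:conv(o,5,130,150); s5=lambda **o:conv(o,5,250,150)
big=[1,1,1,3,.05,.03]
P={}
P['L']=fit(d,.066,{'top':t5(L=83,R=306,T=61,B=285,Hu=217,Hv=422),'scene':s5(L=155,R=332,T=54,Hu=56,Hv=36,bB=193)},[.5,.25,0,0,0,0],[1,1,.001,3,.002,.002])
P['M']=fit(d,.056,{'top':t6(L=126,R=382,B=343,Hu=243,Hv=526),'scene':s6(L=332,T=60,bR=572,bB=268,Hu=224,Hv=169)},[.5,-.1,.1,0,-.698,0],big)
P['S']=fit(d,.046,{'top':t6(L=457,R=667,B=343,Hu=539,Hv=528),'scene':s6(L=165,T=225,bR=388,bB=428,Hu=52,Hv=315)},[.5,-.2,.1,0,-.698,0],big)
for k,(p,res) in P.items(): print(k,p[:3],np.degrees(p[3:]),'res',res)
for k,rim in(('M',.056),('S',.046)):
    Q,o=panT(P[k][0]); print(k,'grip',Q.apply([-(.041+rim),0,.061])+o,'face dist from rack: n',Q.apply([0,0,1]), 'n.o',Q.apply([0,0,1])@o)
# bracket, laptop, can, casting rough
for n,u in dict(bracket=(383,368),can=(345,190),lapcorner=(130,358),largeH=(271,364),rackTL=(435,247),rackTR=(601,247),rackBL=(433,308),rackBR=(592,308)).items():
    z={'rackTL':.155,'rackTR':.155,'rackBL':.08,'rackBR':.08}.get(n,0); print(n,ray(d['top'],np.array(u)/1.5625,z))
pickle.dump({k:v[0] for k,v in P.items()},open('P.pkl','wb'))
E
python3 fit0.py
```

```text
L [0.5593 0.2292 0.0002] [ 6.9944 -0.0105  0.006 ] res [ 0.4187 -0.7131  0.7942 -0.7765  0.0691 -0.4138 -0.0523 -0.6601  0.376
  0.1145 -0.3021  0.0787]
M [ 0.5631 -0.1866  0.1081] [ -0.3179 -39.1187  -0.4956] res [-0.1636  0.4663  0.5381  0.1629  0.2837  0.1385 -0.1824  0.401   0.1832
  0.4327  0.0491]
S [ 0.552  -0.3204  0.1007] [  0.1214 -38.9196  -0.5893] res [-0.1728  0.3765  0.7187  0.3505  0.1759 -0.1263 -0.3631  0.5316  0.4592
  0.5993 -0.0431]
M grip [ 0.4493 -0.1854  0.0942] face dist from rack: n [-0.6308  0.0122  0.7758] n.o -0.2736046747417093
S grip [ 0.4459 -0.32    0.0935] face dist from rack: n [-0.6282  0.009   0.778 ] n.o -0.2712697446284648
bracket [0.3985 0.0009 0.    ]
can [0.7617 0.072  0.    ]
lapcorner [0.4291 0.5063 0.    ]
largeH [0.4112 0.2244 0.    ]
rackTL [ 0.6138 -0.1024  0.155 ]
rackTR [ 0.6074 -0.3995  0.155 ]
rackBL [ 0.5102 -0.0988  0.08  ]
rackBR [ 0.5038 -0.3992  0.08  ]
```

The fits agree: residuals are under 0.8 px, tilt is about 39° and the handle heights match. I'll fan towards +y (medium yaw −33°, small yaw −73°) and grip perpendicular to the handle, with the tool tilted 28° outward at the rack.

```bash
cat >> h.py <<'E'
def toolR(yaw,tilt):
    """tool y across the handle; yaw = pan yaw(deg); tilt (deg) of tool z away from vertical, towards pan +x"""
    a=np.radians(tilt); z=np.array([np.sin(a),0,-np.cos(a)]); y=np.array([0,1.,0])
    return R.from_euler('z',yaw,degrees=True)*R.from_matrix(np.c_[np.cross(y,z),y,z])
def plan(pos,Q):
    s=r.sense(); c=R.from_rotvec(s['orientation']); p=s['eef_pos']
    d=c.inv().apply(np.array(pos)-p)/.5; w=(c.inv()*Q).as_rotvec()/np.pi
    print('t',round(s['t'],2),'tcp',p,'q',s['qpos'],'F',s['ft_force'],'w',round(s['grip_width'],4),s['finger_force'])
    print('d share',d,'mm',d*500,'| turn share',w,'deg',w*180)
E
python3 - <<'E'
from h import *
s=r.sense(); c=R.from_rotvec(s['orientation'])
plan([.42,.2,.25],c); plan([.42,.0,.25],c); 
Q=toolR(-.5,28); plan(s['eef_pos'],Q)
g=np.array([.4493,-.1854,.0942]); z=Q.as_matrix()[:,2]; print('hover',g+z*(.019-.09),'grasp',g+z*.019)
E
```

```text
t 0.15 tcp [0.2078 0.6153 0.1952] q [ 1.1624  0.1244  1.6514  0.      1.3675 -0.0826] F [-0.6156 -0.144  -0.9571] w 0.0856 0.0
d share [-0.6678 -0.6513 -0.1086] mm [-333.9014 -325.649   -54.29  ] | turn share [0. 0. 0.] deg [0. 0. 0.]
t 0.15 tcp [0.2078 0.6153 0.1952] q [ 1.1624  0.1244  1.6514  0.      1.3675 -0.0826] F [-0.6156 -0.144  -0.9571] w 0.0856 0.0
d share [-0.7958 -1.0303 -0.108 ] mm [-397.907  -515.1303  -53.9864] | turn share [0. 0. 0.] deg [0. 0. 0.]
t 0.15 tcp [0.2078 0.6153 0.1952] q [ 1.1624  0.1244  1.6514  0.      1.3675 -0.0826] F [-0.6156 -0.144  -0.9571] w 0.0856 0.0
d share [0. 0. 0.] mm [0. 0. 0.] | turn share [-0.0252 -0.1544 -0.0988] deg [ -4.5289 -27.7868 -17.7781]
hover [ 0.416  -0.1851  0.1569] grasp [ 0.4582 -0.1855  0.0774]
```

Call:
{"name": "apply_moves", "arguments": {
  "targets": [
    {"dx":-0.04,"dy":-0.052,"dz":-0.01,"fingers":-1},
    {"dx":-0.08,"dy":-0.104,"dz":-0.02,"fingers":-1},
    {"dx":-0.12,"dy":-0.156,"dz":-0.03,"fingers":-1},
    {"dx":-0.16,"dy":-0.208,"dz":-0.04,"fingers":-1},
    {"dx":-0.2,"dy":-0.26,"dz":-0.05,"fingers":-1}
  ]
}}

```text
$.targets[0]: bad value
```

Call:
{"name": "apply_moves", "arguments": {
  "targets": [
    {"dx":-0.04,"dy":-0.052,"dz":-0.01,"fingers":-1},
    {"dx":-0.08,"dy":-0.104,"dz":-0.02,"fingers":-1},
    {"dx":-0.12,"dy":-0.156,"dz":-0.03,"fingers":-1},
    {"dx":-0.16,"dy":-0.208,"dz":-0.04,"fingers":-1},
    {"dx":-0.2,"dy":-0.26,"dz":-0.05,"fingers":-1}
  ]
}}

```text
$.targets[0]: bad value
```

Call:
{"name": "apply_moves", "arguments": {
  "targets": [
    {"dx":-0.04,"dy":-0.052,"fingers":-1},
    {"dx":-0.08,"dy":-0.104,"fingers":-1},
    {"dx":-0.12,"dy":-0.156,"fingers":-1},
    {"dx":-0.16,"dy":-0.208,"fingers":-1},
    {"dx":-0.2,"dy":-0.26,"fingers":-1}
  ]
}}

```text
$.targets[0]: bad value
```

Call:
{"name": "apply_moves", "arguments": {
  "targets": [
    {"dx":-0.04,"dy":-0.052,"ay":-0.03,"az":-0.02,"fingers":-1},
    {"dx":-0.08,"dy":-0.104,"ay":-0.06,"az":-0.04,"fingers":-1},
    {"dx":-0.12,"dy":-0.156,"ax":-0.02,"ay":-0.09,"az":-0.06,"fingers":-1},
    {"dx":-0.16,"dy":-0.208,"ax":-0.02,"ay":-0.12,"az":-0.08,"fingers":-1},
    {"dx":-0.2,"dy":-0.26,"ax":-0.025,"ay":-0.154,"az":-0.099,"fingers":-1}
  ]
}}

```text
$.targets[0]: bad value
```

```bash
python3 - <<'E'
from h import *
Q=toolR(-.5,28); plan([.416,-.1851,.157],Q)
E
```

```text
t 0.15 tcp [0.2078 0.6153 0.1952] q [ 1.1624  0.1244  1.6514  0.      1.3675 -0.0826] F [-0.6156 -0.144  -0.9571] w 0.0856 0.0
d share [-0.9067 -1.3832  0.0786] mm [-453.3686 -691.6217   39.2972] | turn share [-0.0252 -0.1544 -0.0988] deg [ -4.5289 -27.7868 -17.7781]
```

Probably every key is required in each row.

Call:
{"name": "apply_moves", "arguments": {
  "targets": [
    {"dx":-0.04,"dy":-0.052,"dz":-0.01,"ax":0,"ay":0,"az":0,"fingers":-1},
    {"dx":-0.08,"dy":-0.104,"dz":-0.02,"ax":0,"ay":0,"az":0,"fingers":-1},
    {"dx":-0.12,"dy":-0.156,"dz":-0.03,"ax":0,"ay":0,"az":0,"fingers":-1},
    {"dx":-0.16,"dy":-0.208,"dz":-0.04,"ax":0,"ay":0,"az":0,"fingers":-1},
    {"dx":-0.2,"dy":-0.26,"dz":-0.05,"ax":0,"ay":0,"az":0,"fingers":-1}
  ]
}}

```text
t: 0.57
eef_pos: [0.2612, 0.459, 0.2209]
orientation: [-0.509, -3.1, 0.001]
ft_force: [0.1, -0.5, 0.1]
grip_width: 0.0855
finger_force: 0.0
```

Call:
{"name": "apply_moves", "arguments": {
  "targets": [
    {"dx":-0.04,"dy":-0.052,"dz":-0.01,"ax":0,"ay":0,"az":0,"fingers":-1},
    {"dx":-0.08,"dy":-0.104,"dz":-0.02,"ax":0,"ay":0,"az":0,"fingers":-1},
    {"dx":-0.12,"dy":-0.156,"dz":-0.03,"ax":0,"ay":0,"az":0,"fingers":-1},
    {"dx":-0.16,"dy":-0.208,"dz":-0.04,"ax":0,"ay":0,"az":0,"fingers":-1},
    {"dx":-0.2,"dy":-0.26,"dz":-0.05,"ax":0,"ay":0,"az":0,"fingers":-1}
  ]
}}

```text
t: 0.98
eef_pos: [0.3143, 0.3039, 0.2462]
orientation: [-0.509, -3.1, 0.0]
ft_force: [0.5, -0.5, 0.5]
grip_width: 0.0851
finger_force: 0.0
```

Call:
{"name": "apply_moves", "arguments": {
  "targets": [
    {"dx":-0.04,"dy":-0.052,"dz":0,"ax":0,"ay":0,"az":0,"fingers":-1},
    {"dx":-0.08,"dy":-0.104,"dz":0,"ax":0,"ay":0,"az":0,"fingers":-1},
    {"dx":-0.12,"dy":-0.156,"dz":0,"ax":0,"ay":0,"az":0,"fingers":-1},
    {"dx":-0.16,"dy":-0.208,"dz":0,"ax":0,"ay":0,"az":0,"fingers":-1},
    {"dx":-0.2,"dy":-0.26,"dz":0,"ax":0,"ay":0,"az":0,"fingers":-1}
  ]
}}

```text
t: 1.4
eef_pos: [0.3674, 0.1488, 0.2461]
orientation: [0.509, 3.1, 0.0]
ft_force: [1.0, 0.8, 0.1]
grip_width: 0.0851
finger_force: 0.0
```

Call:
{"name": "apply_moves", "arguments": {
  "targets": [
    {"dx":-0.04,"dy":-0.052,"dz":0,"ax":0,"ay":-0.03,"az":-0.02,"fingers":-1},
    {"dx":-0.08,"dy":-0.104,"dz":0,"ax":-0.01,"ay":-0.06,"az":-0.04,"fingers":-1},
    {"dx":-0.12,"dy":-0.156,"dz":0,"ax":-0.015,"ay":-0.09,"az":-0.06,"fingers":-1},
    {"dx":-0.16,"dy":-0.208,"dz":0,"ax":-0.02,"ay":-0.12,"az":-0.08,"fingers":-1},
    {"dx":-0.2,"dy":-0.26,"dz":0,"ax":-0.025,"ay":-0.154,"az":-0.099,"fingers":-1}
  ]
}}

```text
t: 1.82
eef_pos: [0.4198, -0.0021, 0.2468]
orientation: [0.015, 2.66, -0.001]
ft_force: [-0.5, -0.6, -1.4]
grip_width: 0.0852
finger_force: 0.0
```

```bash
python3 - <<'E'
from h import *
Q=toolR(-.5,28); plan([.416,-.1851,.157],Q)
E
```

```text
t 1.82 tcp [ 0.4198 -0.0021  0.2468] q [-0.1992 -0.863   2.357   0.0958  1.1757 -1.7746] F [-0.4719 -0.558  -1.3566] w 0.0852 0.0
d share [ 0.0861 -0.3664  0.1569] mm [  43.046  -183.224    78.4398] | turn share [ 0.0002 -0.0024 -0.0008] deg [ 0.0416 -0.4336 -0.1434]
```

Call:
{"name": "apply_moves", "arguments": {
  "targets": [
    {"dx":0.017,"dy":-0.073,"dz":0.0,"ax":0,"ay":0,"az":0,"fingers":-1},
    {"dx":0.034,"dy":-0.147,"dz":0.04,"ax":0,"ay":0,"az":0,"fingers":-1},
    {"dx":0.052,"dy":-0.22,"dz":0.08,"ax":0,"ay":0,"az":0,"fingers":-1},
    {"dx":0.07,"dy":-0.293,"dz":0.12,"ax":0,"ay":0,"az":0,"fingers":-1},
    {"dx":0.086,"dy":-0.366,"dz":0.157,"ax":0,"ay":0,"az":0,"fingers":-1}
  ]
}}

```text
t: 2.23
eef_pos: [0.4135, -0.1828, 0.1565]
orientation: [0.022, 2.665, -0.001]
ft_force: [1.5, -0.2, 0.2]
grip_width: 0.0855
finger_force: 0.0
```

```bash
python3 - <<'E'
from h import *
Q=toolR(-.5,28); plan([.4582,-.1855,.0774],Q)
s=r.sense(); w=cams.read_camera('wrist'); pickle.dump((s,w),open('w1.pkl','wb'))
cv2.imwrite('pics/f.png',w['color'][:,:,::-1])
# predicted positions
T=w['T_tool_cam']; c=R.from_rotvec(s['orientation']).as_matrix()
Rc=c@T[:3,:3]; pc=s['eef_pos']+c@T[:3,3]
cam=dict(w,position=pc,rotation=R.from_matrix(Rc).as_rotvec())
P=pickle.load(open('P.pkl','rb'));Qm,o=panT(P['M'])
for n,x in dict(grip=[-.097,0,.061],end=[-.141,0,.0704],rimback=[.056,0,.048],rimL=[0,.056,.048],rimR=[0,-.056,.048],rimF=[-.056,0,.048]).items(): print(n,proj(cam,Qm.apply(x)+o))
E
```

```text
t 2.23 tcp [ 0.4135 -0.1828  0.1565] q [-0.7551 -0.6507  2.4001  0.3649  1.0594 -2.4354] F [ 1.5168 -0.1907  0.2421] w 0.0855 0.0
d share [-0.007  -0.0045  0.1816] mm [-3.5029 -2.2505 90.7878] | turn share [-0.0001 -0.0039 -0.0026] deg [-0.018  -0.703  -0.4596]
grip [[245.0664 189.7109]]
end [[244.4936 132.5999]]
rimback [[246.7582 362.4832]]
rimL [[311.4473 299.9997]]
rimR [[180.7692 301.4296]]
rimF [[245.5458 236.5976]]
```

View pics/f.png

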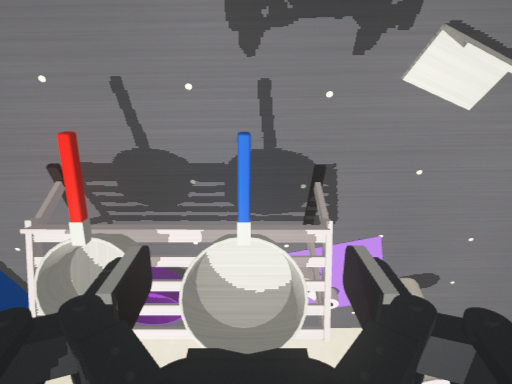

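The wrist view shows the blue handle between the open fingers, with its tip at (244,133) against a predicted (244.5,132.6). The pose is good, so I descend and grip.

Call:
{"name": "apply_moves", "arguments": {
  "targets": [
    {"dx":-0.003,"dy":-0.002,"dz":0.04,"ax":0,"ay":-0.004,"az":-0.003,"fingers":-1},
    {"dx":-0.005,"dy":-0.004,"dz":0.08,"ax":0,"ay":-0.004,"az":-0.003,"fingers":-1},
    {"dx":-0.007,"dy":-0.0045,"dz":0.12,"ax":0,"ay":-0.004,"az":-0.003,"fingers":-0.5},
    {"dx":-0.007,"dy":-0.0045,"dz":0.155,"ax":0,"ay":-0.004,"az":-0.003,"fingers":0},
    {"dx":-0.007,"dy":-0.0045,"dz":0.182,"ax":0,"ay":-0.004,"az":-0.003,"fingers":0}
  ]
}}

```text
t: 2.7
eef_pos: [0.4587, -0.1828, 0.0759]
orientation: [0.009, 2.656, 0.0]
ft_force: [-0.3, -0.6, -0.2]
grip_width: 0.0518
finger_force: 0.0
```

Call:
{"name": "apply_moves", "arguments": {
  "targets": [
    {"dx":0,"dy":0,"dz":0,"ax":0,"ay":0,"az":0,"fingers":1},
    {"dx":0,"dy":0,"dz":0,"ax":0,"ay":0,"az":0,"fingers":1},
    {"dx":0,"dy":0,"dz":0,"ax":0,"ay":0,"az":0,"fingers":1},
    {"dx":0,"dy":0,"dz":0,"ax":0,"ay":0,"az":0,"fingers":1},
    {"dx":0,"dy":0,"dz":0,"ax":0,"ay":0,"az":0,"fingers":1}
  ]
}}

```text
t: 3.12
eef_pos: [0.4594, -0.1838, 0.0793]
orientation: [0.008, 2.652, -0.004]
ft_force: [-0.2, -0.1, -0.4]
grip_width: 0.0
finger_force: 0.0
```

```bash
python3 - <<'E'
from h import *
Q=toolR(-.5,28); plan([.4582,-.1855,.0774],Q)
E
```

```text
t 3.12 tcp [ 0.4594 -0.1838  0.0793] q [-0.6757 -0.4275  2.4049  0.4125  0.8117 -2.4734] F [-0.15   -0.1329 -0.3719] w 0.0 0.0
d share [ 0.004  -0.0034  0.0022] mm [ 1.9817 -1.689   1.0919] | turn share [0.     0.0002 0.0009] deg [0.0064 0.0361 0.1554]
```

The grip closed to zero, so it missed the handle. I'll look.

```bash
python3 - <<'E'
from h import *
s=r.sense(); w=cams.read_camera('wrist'); t=cams.read_camera('top'); sc=cams.read_camera('scene'); pickle.dump((s,w,t,sc),open('w2.pkl','wb'))
a=w['color'][60:384,130:400,::-1]; a=cv2.resize(a,(400,480))
b=cv2.resize(sc['color'][170:270,185:265,::-1],(384,480),interpolation=cv2.INTER_CUBIC) #4.8x
cv2.imwrite('pics/g.png',np.hstack([a,b]))
E
```

```text
(no output)
```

View pics/g.png

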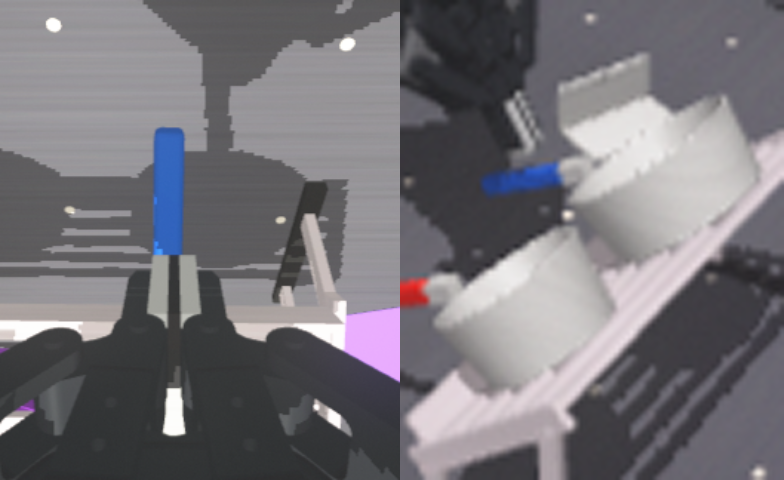

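```bash
python3 - <<'E'
from h import *
s,w,t,sc=pickle.load(open('w2.pkl','rb'))
p=s['eef_pos']; z=R.from_rotvec(s['orientation']).as_matrix()[:,2]
print(z)
P=pickle.load(open('P.pkl','rb'));Qm,o=panT(P['M'])
c=R.from_rotvec(s['orientation']).as_matrix();T=w['T_tool_cam']
cam=dict(w,position=p+c@T[:3,3],rotation=R.from_matrix(c@T[:3,:3]).as_rotvec())
pts=dict(tcp=p,grasp=p-.019*z,hgrip=Qm.apply([-.097,0,.061])+o,hend=Qm.apply([-.141,0,.0704])+o,hbeg=Qm.apply([-.053,0,.0516])+o)
for n,x in pts.items():
    a=(proj(sc,x)[0]+.5-[185,170])*4.8+[400,0]; b=(proj(cam,x)[0]-[130,60])*[400/270,480/324]
    print(n,x,'scene crop',a,'wrist crop',b,'top',proj(t,x)[0])
E
```

```text
[ 0.47   -0.004  -0.8827]
tcp [ 0.4594 -0.1838  0.0793] scene crop [551.947 199.004] wrist crop [175.2008 240.1037] top [306.3695 213.7   ]
grasp [ 0.4505 -0.1837  0.0961] scene crop [539.1496 173.2904] wrist crop [175.4005 261.497 ] top [307.0239 216.5441]
hgrip [ 0.4493 -0.1854  0.0942] scene crop [536.182  176.4671] wrist crop [170.6439 255.2518] top [307.5495 216.9659]
hend [ 0.4092 -0.1851  0.0738] scene crop [485.6532 183.77  ] wrist crop [170.8148 130.2365] top [307.1261 230.789 ]
hbeg [ 0.4894 -0.1857  0.1147] scene crop [589.2486 168.7974] wrist crop [170.4987 361.5462] top [307.9847 202.7571]
```

The shut fingertips sit about 30 mm behind the nominal TCP: in the scene crop they are at (530,157), just above the handle, while the TCP projects to (552,199). I'll reopen, go 28 mm deeper and close again.

Call:
{"name": "apply_moves", "arguments": {
  "targets": [
    {"dx":0,"dy":0,"dz":0,"ax":0,"ay":0,"az":0,"fingers":-0.3},
    {"dx":0,"dy":0,"dz":-0.02,"ax":0,"ay":0,"az":0,"fingers":-0.3},
    {"dx":0,"dy":0,"dz":-0.02,"ax":0,"ay":0,"az":0,"fingers":-0.3},
    {"dx":0,"dy":0,"dz":-0.02,"ax":0,"ay":0,"az":0,"fingers":-0.3},
    {"dx":0,"dy":0,"dz":-0.02,"ax":0,"ay":0,"az":0,"fingers":-0.3}
  ]
}}

```text
t: 3.68
eef_pos: [0.4544, -0.1834, 0.0867]
orientation: [0.008, 2.654, -0.002]
ft_force: [0.3, 0.4, 0.3]
grip_width: 0.0553
finger_force: 0.0
```

Call:
{"name": "apply_moves", "arguments": {
  "targets": [
    {"dx":0.002,"dy":-0.003,"dz":0.02,"ax":0,"ay":0,"az":0,"fingers":-0.3},
    {"dx":0.004,"dy":-0.003,"dz":0.04,"ax":0,"ay":0,"az":0,"fingers":-0.3},
    {"dx":0.004,"dy":-0.003,"dz":0.06,"ax":0,"ay":0,"az":0,"fingers":-0.3},
    {"dx":0.004,"dy":-0.003,"dz":0.076,"ax":0,"ay":0,"az":0,"fingers":-0.3},
    {"dx":0.004,"dy":-0.003,"dz":0.076,"ax":0,"ay":0,"az":0,"fingers":-0.3}
  ]
}}

```text
t: 4.1
eef_pos: [0.4697, -0.1839, 0.05]
orientation: [0.008, 2.657, 0.002]
ft_force: [0.8, -0.3, 0.1]
grip_width: 0.0556
finger_force: 0.0
```

Call:
{"name": "apply_moves", "arguments": {
  "targets": [
    {"dx":0,"dy":0,"dz":0,"ax":0,"ay":0,"az":0,"fingers":1},
    {"dx":0,"dy":0,"dz":0,"ax":0,"ay":0,"az":0,"fingers":1},
    {"dx":0,"dy":0,"dz":0,"ax":0,"ay":0,"az":0,"fingers":1},
    {"dx":0,"dy":0,"dz":0,"ax":0,"ay":0,"az":0,"fingers":1},
    {"dx":0,"dy":0,"dz":0,"ax":0,"ay":0,"az":0,"fingers":1}
  ]
}}

```text
t: 4.52
eef_pos: [0.4707, -0.1854, 0.053]
orientation: [0.008, 2.653, -0.003]
ft_force: [-1.0, -0.9, 1.5]
grip_width: 0.0083
finger_force: 62.3
```

Call:
{"name": "apply_moves", "arguments": {
  "targets": [
    {"dx":0.001,"dy":0,"dz":-0.006,"ax":0,"ay":0,"az":0,"fingers":1},
    {"dx":0.004,"dy":0,"dz":-0.018,"ax":0,"ay":0,"az":0,"fingers":1},
    {"dx":0.007,"dy":0,"dz":-0.033,"ax":0,"ay":0,"az":0,"fingers":1},
    {"dx":0.0105,"dy":0,"dz":-0.05,"ax":0,"ay":0,"az":0,"fingers":1},
    {"dx":0.0145,"dy":0,"dz":-0.068,"ax":0,"ay":0,"az":0,"fingers":1}
  ]
}}

```text
t: 4.93
eef_pos: [0.4464, -0.184, 0.0782]
orientation: [0.007, 2.657, 0.0]
ft_force: [-0.3, -1.3, -2.9]
grip_width: 0.0086
finger_force: 61.7
```

Call:
{"name": "apply_moves", "arguments": {
  "targets": [
    {"dx":0.004,"dy":0,"dz":-0.02,"ax":0,"ay":0,"az":0,"fingers":1},
    {"dx":0.0085,"dy":0,"dz":-0.04,"ax":0,"ay":0,"az":0,"fingers":1},
    {"dx":0.0125,"dy":0,"dz":-0.06,"ax":0,"ay":0,"az":0,"fingers":1},
    {"dx":0.016,"dy":0,"dz":-0.076,"ax":0,"ay":0,"az":0,"fingers":1},
    {"dx":0.016,"dy":0,"dz":-0.076,"ax":0,"ay":0,"az":0,"fingers":1}
  ]
}}

```text
t: 5.35
eef_pos: [0.4225, -0.185, 0.1098]
orientation: [0.008, 2.653, -0.004]
ft_force: [-0.3, -0.3, -2.4]
grip_width: 0.0082
finger_force: 61.7
```

```bash
python3 - <<'E'
from h import *
plan([.48,-.12,.25],toolR(-.5,-12))
s=r.sense(); w=cams.read_camera('wrist'); sc=cams.read_camera('scene'); t=cams.read_camera('top'); pickle.dump((s,w,t,sc),open('w3.pkl','wb'))
a=cv2.resize(w['color'][:,:,::-1],(400,300)); 
b=cv2.resize(sc['color'][150:250,170:303,::-1],(399,300),interpolation=cv2.INTER_CUBIC)
c=cv2.resize(t['color'][150:250,250:383,::-1],(399,300),interpolation=cv2.INTER_CUBIC)
cv2.imwrite('pics/i.png',np.vstack([np.hstack([a[:,:399],b]),np.hstack([c,c*0])]))
E
```

```text
t 5.35 tcp [ 0.4225 -0.185   0.1098] q [-0.7479 -0.5765  2.4415  0.4012  0.9422 -2.4955] F [-0.316  -0.2587 -2.4042] w 0.0082 61.73591494560242
d share [-0.2324  0.1304 -0.1943] mm [-116.2099   65.1769  -97.1486] | turn share [-0.0003  0.2221  0.0008] deg [-0.0554 39.9733  0.1351]
```

View pics/i.png

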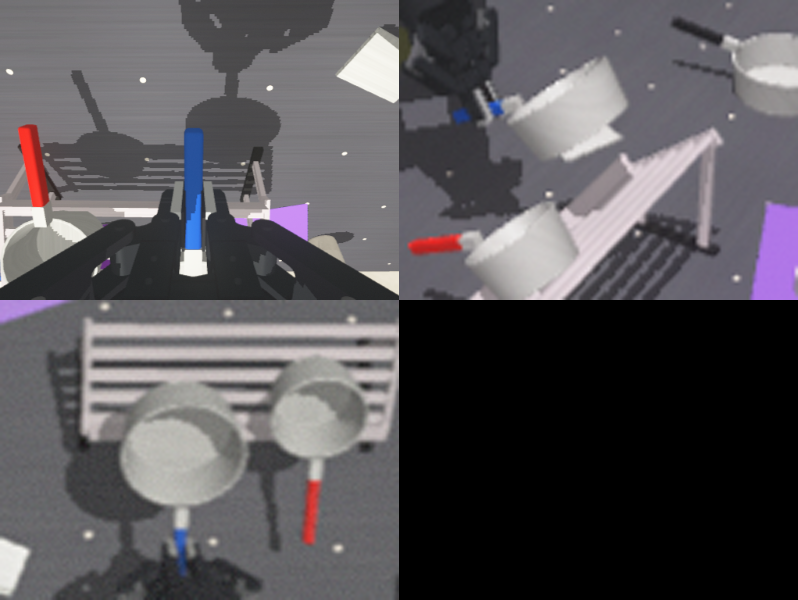

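```bash
cat > fit1.py <<'E'
from h import *
from fit0 import conv
d0=pickle.load(open('w3.pkl','rb')); d={'wrist':d0[1],'top':d0[2],'scene':d0[3]}
P=pickle.load(open('P.pkl','rb'))['M']
dp=d0[0]['eef_pos']-np.array([.4707,-.1854,.053])
p0=np.r_[P[:3]+dp,P[3:]]
obs={'top':conv(dict(L=120,R=247,B=205),3,250,150),'scene':conv(dict(L=109,T=58,bB=161,bR=228,Hu=54),3,170,150)}
for n in obs:
    F=feats(d[n],p0,.056); print(n,{k:round(F[k]-v,2) for k,v in obs[n].items()})
x,res=fit(d,.056,obs,p0,[.004,.004,.004,.03,.2,.03]); print(p0,x,np.degrees(x[3:]),res)
E
python3 fit1.py | tail -3
```

```text
top {'L': np.float64(0.75), 'R': np.float64(0.57), 'B': np.float64(1.1)}
scene {'L': np.float64(-0.9), 'T': np.float64(-0.95), 'bB': np.float64(-0.28), 'bR': np.float64(0.21), 'Hu': np.float64(0.73)}
[ 0.5149 -0.1862  0.1649 -0.0055 -0.6828 -0.0086] [ 0.5157 -0.1852  0.1626  0.0087 -0.6402 -0.0151] [  0.4965 -36.6832  -0.8672] [ 0.3917  0.1491  0.7534 -0.322  -0.1477  0.0192  0.9208  0.3224]
```

The medium pan is held and lifted clear, with tilt about −37 to −39° (little slip). Next I compute the transport waypoints.

```bash
cat >> h.py <<'E'
from scipy.spatial.transform import Slerp
def legs(way):
    """way: list of (pos,Rot,ncalls); prints each call's end delta in shares, tool axes at call start"""
    s=r.sense(); p=s['eef_pos']; Q=R.from_rotvec(s['orientation'])
    print('t',round(s['t'],2),'tcp',p,'q',s['qpos'],'F',s['ft_force'],'w',round(s['grip_width'],4),round(s['finger_force'],1))
    for pos,Qt,n in way:
        p0,Q0=p,Q; sl=Slerp([0,1],R.concatenate([Q0,Qt]))
        for i in range(n):
            pn=p0+(np.array(pos)-p0)*(i+1)/n; Qn=sl((i+1)/n)
            d=Q.inv().apply(pn-p)/.5; w=(Q.inv()*Qn).as_rotvec()
            print('d',d,'a',w/np.pi,' |mm',round(np.linalg.norm(d)*500),'deg',round(np.degrees(np.linalg.norm(w)),1),'->',pn); p,Q=pn,Qn
C=np.array([.5593,.2292]); 
def tcp_for(yaw,tilt,r_grip,zg,back=.0465,c=C,pan_pitch=0):
    """TCP with the grip point r_grip from centre c on handle of pan with yaw, grip height zg"""
    Q=toolR(yaw,tilt); g=np.r_[c,zg]+R.from_euler('z',yaw,degrees=True).apply([-r_grip,0,0])
    return g+back*Q.as_matrix()[:,2],Q
E
python3 - <<'E'
from h import *
s=r.sense(); Q=R.from_rotvec(s['orientation']); p=s['eef_pos']
up=p+[.02,0,.11]
above,Qa=tcp_for(-33,-12,.097,.065+.10)
legs([(up,Q,2),([.47,-.06,.26],toolR(-10,-12),3),(above,Qa,4)])
E
```

```text
t 5.5 tcp [ 0.4228 -0.1844  0.1082] q [-0.7465 -0.5726  2.4417  0.4018  0.9404 -2.4955] F [-0.1016  0.233  -2.4501] w 0.0082 61.7
d [-0.0691  0.0002 -0.0879] a [0. 0. 0.]  |mm 56 deg 0.0 -> [ 0.4328 -0.1844  0.1632]
d [-0.0691  0.0002 -0.0879] a [0. 0. 0.]  |mm 56 deg 0.0 -> [ 0.4428 -0.1844  0.2182]
d [-0.0286  0.0831 -0.0163] a [0.0026 0.0737 0.0181]  |mm 45 deg 13.7 -> [ 0.4518 -0.1429  0.2321]
d [-0.0193  0.0843 -0.0226] a [0.0026 0.0737 0.0181]  |mm 45 deg 13.7 -> [ 0.4609 -0.1015  0.2461]
d [-0.0088  0.0849 -0.0266] a [0.0026 0.0737 0.0181]  |mm 45 deg 13.7 -> [ 0.47 -0.06  0.26]
d [0.015 0.171 0.075] a [-0.0066 -0.      0.0312]  |mm 94 deg 5.8 -> [0.47   0.0268 0.2249]
d [0.0316 0.1671 0.0785] a [-0.0066  0.      0.0312]  |mm 94 deg 5.8 -> [0.4699 0.1136 0.1898]
d [0.0477 0.1615 0.082 ] a [-0.0066  0.      0.0312]  |mm 94 deg 5.8 -> [0.4699 0.2005 0.1546]
d [0.0632 0.1543 0.0853] a [-0.0066  0.      0.0312]  |mm 94 deg 5.8 -> [0.4698 0.2873 0.1195]
```

Call:
{"name": "apply_moves", "arguments": {
  "targets": [
    {"dx":-0.008,"dy":0,"dz":-0.01,"ax":0,"ay":0,"az":0,"fingers":1},
    {"dx":-0.02,"dy":0,"dz":-0.026,"ax":0,"ay":0,"az":0,"fingers":1},
    {"dx":-0.036,"dy":0,"dz":-0.046,"ax":0,"ay":0,"az":0,"fingers":1},
    {"dx":-0.052,"dy":0,"dz":-0.066,"ax":0,"ay":0,"az":0,"fingers":1},
    {"dx":-0.069,"dy":0,"dz":-0.088,"ax":0,"ay":0,"az":0,"fingers":1}
  ]
}}

```text
t: 5.92
eef_pos: [0.4336, -0.1848, 0.1656]
orientation: [0.008, 2.653, -0.002]
ft_force: [0.6, -0.6, -2.3]
grip_width: 0.0082
finger_force: 61.7
```

Call:
{"name": "apply_moves", "arguments": {
  "targets": [
    {"dx":-0.014,"dy":0,"dz":-0.018,"ax":0,"ay":0,"az":0,"fingers":1},
    {"dx":-0.028,"dy":0,"dz":-0.036,"ax":0,"ay":0,"az":0,"fingers":1},
    {"dx":-0.042,"dy":0,"dz":-0.054,"ax":0,"ay":0,"az":0,"fingers":1},
    {"dx":-0.056,"dy":0,"dz":-0.072,"ax":0,"ay":0,"az":0,"fingers":1},
    {"dx":-0.069,"dy":0,"dz":-0.088,"ax":0,"ay":0,"az":0,"fingers":1}
  ]
}}

```text
t: 6.33
eef_pos: [0.4432, -0.1848, 0.2201]
orientation: [0.008, 2.654, -0.002]
ft_force: [0.6, 0.0, -1.8]
grip_width: 0.0083
finger_force: 61.7
```

Call:
{"name": "apply_moves", "arguments": {
  "targets": [
    {"dx":-0.004,"dy":0.013,"dz":-0.003,"ax":0,"ay":0.012,"az":0.003,"fingers":1},
    {"dx":-0.01,"dy":0.03,"dz":-0.006,"ax":0.001,"ay":0.027,"az":0.006,"fingers":1},
    {"dx":-0.016,"dy":0.048,"dz":-0.01,"ax":0.002,"ay":0.042,"az":0.01,"fingers":1},
    {"dx":-0.022,"dy":0.065,"dz":-0.013,"ax":0.002,"ay":0.058,"az":0.014,"fingers":1},
    {"dx":-0.029,"dy":0.083,"dz":-0.016,"ax":0.003,"ay":0.074,"az":0.018,"fingers":1}
  ]
}}

```text
t: 6.75
eef_pos: [0.4524, -0.1429, 0.2334]
orientation: [0.094, 2.887, 0.006]
ft_force: [0.3, 0.1, -1.8]
grip_width: 0.0083
finger_force: 61.7
```

Call:
{"name": "apply_moves", "arguments": {
  "targets": [
    {"dx":-0.004,"dy":0.017,"dz":-0.004,"ax":0,"ay":0.015,"az":0.004,"fingers":1},
    {"dx":-0.008,"dy":0.034,"dz":-0.009,"ax":0.001,"ay":0.03,"az":0.007,"fingers":1},
    {"dx":-0.012,"dy":0.051,"dz":-0.014,"ax":0.002,"ay":0.044,"az":0.011,"fingers":1},
    {"dx":-0.016,"dy":0.068,"dz":-0.018,"ax":0.002,"ay":0.059,"az":0.014,"fingers":1},
    {"dx":-0.019,"dy":0.084,"dz":-0.023,"ax":0.003,"ay":0.074,"az":0.018,"fingers":1}
  ]
}}

```text
t: 7.17
eef_pos: [0.4616, -0.1013, 0.2473]
orientation: [0.187, 3.116, 0.015]
ft_force: [0.6, -0.7, -2.3]
grip_width: 0.0082
finger_force: 61.7
```

```bash
python3 - <<'E'
from h import *
above,Qa=tcp_for(-33,-12,.097,.065+.10)
legs([([.47,-.06,.26],toolR(-10,-12),1),(above,Qa,4)])
E
```

```text
t 7.17 tcp [ 0.4616 -0.1013  0.2473] q [-0.3394 -0.3228  1.9788  0.0149  1.4687 -1.7915] F [ 0.5938 -0.7278 -2.3493] w 0.0082 61.7
d [-0.0072  0.0842 -0.0244] a [0.0018 0.0728 0.0177]  |mm 44 deg 13.5 -> [ 0.47 -0.06  0.26]
d [0.015 0.171 0.075] a [-0.0066  0.      0.0312]  |mm 94 deg 5.8 -> [0.47   0.0268 0.2249]
d [0.0316 0.1671 0.0785] a [-0.0066  0.      0.0312]  |mm 94 deg 5.8 -> [0.4699 0.1136 0.1898]
d [0.0477 0.1615 0.082 ] a [-0.0066 -0.      0.0312]  |mm 94 deg 5.8 -> [0.4699 0.2005 0.1546]
d [0.0632 0.1543 0.0853] a [-0.0066  0.      0.0312]  |mm 94 deg 5.8 -> [0.4698 0.2873 0.1195]
```

Call:
{"name": "apply_moves", "arguments": {
  "targets": [
    {"dx":-0.001,"dy":0.017,"dz":-0.005,"ax":0,"ay":0.015,"az":0.004,"fingers":1},
    {"dx":-0.003,"dy":0.034,"dz":-0.01,"ax":0.001,"ay":0.03,"az":0.007,"fingers":1},
    {"dx":-0.004,"dy":0.051,"dz":-0.015,"ax":0.001,"ay":0.044,"az":0.011,"fingers":1},
    {"dx":-0.006,"dy":0.068,"dz":-0.02,"ax":0.002,"ay":0.058,"az":0.014,"fingers":1},
    {"dx":-0.007,"dy":0.084,"dz":-0.024,"ax":0.002,"ay":0.073,"az":0.018,"fingers":1}
  ]
}}

```text
t: 7.58
eef_pos: [0.4701, -0.06, 0.2599]
orientation: [-0.257, -2.922, -0.026]
ft_force: [-0.8, -0.6, -2.3]
grip_width: 0.0081
finger_force: 61.7
```

Call:
{"name": "apply_moves", "arguments": {
  "targets": [
    {"dx":0.002,"dy":0.028,"dz":0.011,"ax":-0.001,"ay":0,"az":0.006,"fingers":1},
    {"dx":0.005,"dy":0.062,"dz":0.026,"ax":-0.003,"ay":0,"az":0.012,"fingers":1},
    {"dx":0.009,"dy":0.098,"dz":0.042,"ax":-0.004,"ay":0,"az":0.018,"fingers":1},
    {"dx":0.012,"dy":0.134,"dz":0.058,"ax":-0.005,"ay":0,"az":0.025,"fingers":1},
    {"dx":0.015,"dy":0.171,"dz":0.075,"ax":-0.007,"ay":0,"az":0.031,"fingers":1}
  ]
}}

```text
t: 8.0
eef_pos: [0.4699, 0.0271, 0.224]
orientation: [-0.404, -2.908, -0.044]
ft_force: [0.6, -0.4, -2.1]
grip_width: 0.0082
finger_force: 61.7
```

Call:
{"name": "apply_moves", "arguments": {
  "targets": [
    {"dx":0.006,"dy":0.033,"dz":0.016,"ax":-0.001,"ay":0,"az":0.006,"fingers":1},
    {"dx":0.012,"dy":0.067,"dz":0.032,"ax":-0.003,"ay":0,"az":0.012,"fingers":1},
    {"dx":0.019,"dy":0.1,"dz":0.047,"ax":-0.004,"ay":0,"az":0.018,"fingers":1},
    {"dx":0.025,"dy":0.134,"dz":0.063,"ax":-0.005,"ay":0,"az":0.025,"fingers":1},
    {"dx":0.032,"dy":0.167,"dz":0.078,"ax":-0.007,"ay":0,"az":0.031,"fingers":1}
  ]
}}

```text
t: 8.42
eef_pos: [0.4696, 0.1141, 0.1891]
orientation: [-0.549, -2.885, -0.061]
ft_force: [0.9, -0.2, -2.7]
grip_width: 0.0082
finger_force: 61.7
```

Call:
{"name": "apply_moves", "arguments": {
  "targets": [
    {"dx":0.01,"dy":0.033,"dz":0.016,"ax":-0.001,"ay":0,"az":0.006,"fingers":1},
    {"dx":0.019,"dy":0.066,"dz":0.032,"ax":-0.003,"ay":0,"az":0.012,"fingers":1},
    {"dx":0.029,"dy":0.1,"dz":0.049,"ax":-0.004,"ay":0,"az":0.018,"fingers":1},
    {"dx":0.039,"dy":0.132,"dz":0.066,"ax":-0.005,"ay":0,"az":0.025,"fingers":1},
    {"dx":0.048,"dy":0.162,"dz":0.082,"ax":-0.007,"ay":0,"az":0.031,"fingers":1}
  ]
}}

```text
t: 8.83
eef_pos: [0.4695, 0.2015, 0.1541]
orientation: [-0.692, -2.856, -0.079]
ft_force: [1.0, -0.7, -1.3]
grip_width: 0.0083
finger_force: 61.7
```

```bash
python3 - <<'E'
from h import *
above,Qa=tcp_for(-33,-12,.097,.065+.10)
legs([(above,Qa,1)])
E
```

```text
t 8.83 tcp [0.4695 0.2015 0.1541] q [ 0.217  -0.0541  1.9167  0.1371  1.4391 -0.9074] F [ 0.9893 -0.7133 -1.2573] w 0.0083 61.7
d [0.0618 0.1527 0.0844] a [-0.0053  0.0002  0.0315]  |mm 93 deg 5.7 -> [0.4698 0.2873 0.1195]
```

Call:
{"name": "apply_moves", "arguments": {
  "targets": [
    {"dx":0.012,"dy":0.034,"dz":0.018,"ax":-0.001,"ay":0,"az":0.007,"fingers":1},
    {"dx":0.026,"dy":0.07,"dz":0.038,"ax":-0.002,"ay":0,"az":0.014,"fingers":1},
    {"dx":0.042,"dy":0.106,"dz":0.058,"ax":-0.004,"ay":0,"az":0.022,"fingers":1},
    {"dx":0.054,"dy":0.134,"dz":0.075,"ax":-0.005,"ay":0,"az":0.028,"fingers":1},
    {"dx":0.062,"dy":0.153,"dz":0.084,"ax":-0.005,"ay":0,"az":0.032,"fingers":1}
  ]
}}

```text
t: 9.25
eef_pos: [0.469, 0.2877, 0.1188]
orientation: [-0.836, -2.817, -0.085]
ft_force: [0.4, -0.0, -2.3]
grip_width: 0.0086
finger_force: 61.7
```

```bash
python3 - <<'E'
from h import *
above,Qa=tcp_for(-33,-12,.097,.065+.10)
legs([(above,Qa,1)])
s=r.sense(); t=cams.read_camera('top'); sc=cams.read_camera('scene'); w=cams.read_camera('wrist'); pickle.dump((s,w,t,sc),open('w4.pkl','wb'))
# top crop 6x: cols 135..200 (65->390), rows 145..245 ->600 ; scene crop 6x cols 255..322 
a=cv2.resize(t['color'][145:245,135:200,::-1],None,fx=6,fy=6,interpolation=cv2.INTER_CUBIC)
b=cv2.resize(sc['color'][120:220,255:322,::-1],None,fx=6,fy=6,interpolation=cv2.INTER_CUBIC)
cv2.imwrite('pics/j.png',np.hstack([a,b]))
E
```

```text
t 9.25 tcp [0.469  0.2877 0.1188] q [ 0.3577  0.0417  1.8837  0.1714  1.3474 -0.6853] F [ 0.3827 -0.0446 -2.3151] w 0.0086 61.7
d [-0.0016  0.0003 -0.0018] a [-0.0007 -0.0002 -0.0004]  |mm 1 deg 0.1 -> [0.4698 0.2873 0.1195]
```

View pics/j.png

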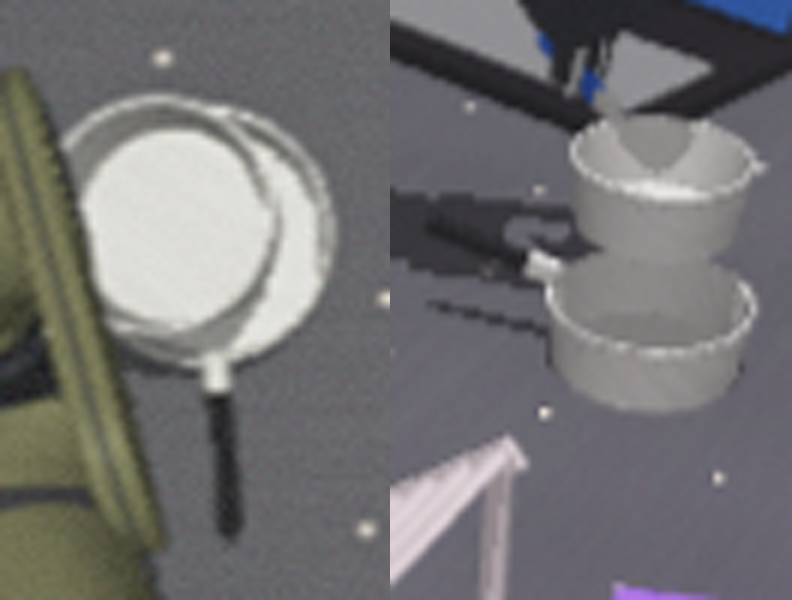

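```bash
cat > fit2.py <<'E'
from h import *
from fit0 import conv
d0=pickle.load(open('w4.pkl','rb')); d={'top':d0[2],'scene':d0[3]}
yaw=np.radians(-33)
p0=np.r_[C,.104,yaw,0,0]
obs={'top':conv(dict(T=93,R=282,B=336),6,135,145),'scene':conv(dict(L=178,R=364,T=116,bB=262),6,255,120)}
for st in (.01,.06):
    x,res=fit(d,.056,obs,p0,[.02,.02,.02,.01,st,st]); print(x[:3],np.degrees(x[3:]),res)
s=d0[0];Q=R.from_rotvec(s['orientation']);print('tool z',Q.as_matrix()[:,2],'y',Q.as_matrix()[:,1])
oL={'top':conv(dict(T=93,R=337,B=370),6,135,145),'scene':conv(dict(L=157,R=366,bB=410),6,255,120)}
print(fit(d,.066,oL,np.r_[C,0,.122,0,0],[1,1,.001,.01,.002,.002]))
E
python3 fit2.py | tail -6
```

```text
rackBL [ 0.5102 -0.0988  0.08  ]
rackBR [ 0.5038 -0.3992  0.08  ]
[0.5587 0.2255 0.1026] [-33.0008  -0.0936  -0.0169] [ 0.4169  0.0613 -0.2944  0.1781  0.0017 -0.2696  0.1903]
[0.5596 0.2248 0.1029] [-32.9993  -1.3228   0.0745] [ 0.3581  0.0542 -0.2606  0.1411  0.0058 -0.0864  0.0192]
tool z [-0.1761  0.1117 -0.978 ] y [ 0.5452  0.8383 -0.0024]
(array([ 0.5617,  0.2275,  0.0006,  0.1219, -0.0001, -0.0001]), array([ 1.7064, -0.13  , -1.2337,  0.1874,  0.2083,  0.6763]))
```

The medium pan is level to about 1.3° and centred within about 4 mm over the large pan, with its underside at 0.103 m. I'll lower it with a small y correction.

```bash
python3 - <<'E'
from h import *
s=r.sense();Q=R.from_rotvec(s['orientation'])
p=s['eef_pos']
legs([(p+[.0012,.003,-.08],Q,1),(p+[.0012,.003,-.094],Q,1)])
E
```

```text
t 9.4 tcp [0.4693 0.2865 0.1195] q [ 0.3563  0.0405  1.8835  0.17    1.3487 -0.688 ] F [ 0.16   -0.9274 -2.3551] w 0.0085 61.7
d [-0.032   0.0068  0.1568] a [-0. -0.  0.]  |mm 80 deg 0.0 -> [0.4705 0.2895 0.0395]
d [-0.0058  0.0001  0.0274] a [ 0.  0. -0.]  |mm 14 deg 0.0 -> [0.4705 0.2895 0.0255]
```

Call:
{"name": "apply_moves", "arguments": {
  "targets": [
    {"dx":-0.006,"dy":0.003,"dz":0.031,"ax":0,"ay":0,"az":0,"fingers":1},
    {"dx":-0.013,"dy":0.007,"dz":0.063,"ax":0,"ay":0,"az":0,"fingers":1},
    {"dx":-0.02,"dy":0.007,"dz":0.094,"ax":0,"ay":0,"az":0,"fingers":1},
    {"dx":-0.026,"dy":0.007,"dz":0.126,"ax":0,"ay":0,"az":0,"fingers":1},
    {"dx":-0.032,"dy":0.007,"dz":0.157,"ax":0,"ay":0,"az":0,"fingers":1}
  ]
}}

```text
t: 9.82
eef_pos: [0.4715, 0.2885, 0.0396]
orientation: [-0.837, -2.819, -0.086]
ft_force: [-0.4, -1.1, -2.4]
grip_width: 0.0082
finger_force: 61.7
```

Call:
{"name": "apply_moves", "arguments": {
  "targets": [
    {"dx":-0.001,"dy":0,"dz":0.006,"ax":0,"ay":0,"az":0,"fingers":1},
    {"dx":-0.002,"dy":0,"dz":0.011,"ax":0,"ay":0,"az":0,"fingers":1},
    {"dx":-0.004,"dy":0,"dz":0.016,"ax":0,"ay":0,"az":0,"fingers":1},
    {"dx":-0.005,"dy":0,"dz":0.022,"ax":0,"ay":0,"az":0,"fingers":1},
    {"dx":-0.006,"dy":0,"dz":0.027,"ax":0,"ay":0,"az":0,"fingers":1}
  ]
}}

```text
t: 10.23
eef_pos: [0.4717, 0.2892, 0.0268]
orientation: [-0.836, -2.82, -0.086]
ft_force: [0.0, -0.5, -2.6]
grip_width: 0.0084
finger_force: 61.7
```

```bash
python3 - <<'E'
from h import *
s=r.sense();Q=R.from_rotvec(s['orientation'])
legs([(s['eef_pos']+[0,0,-.004],Q,1)]); print(s['torque'])
E
```

```text
t 10.23 tcp [0.4717 0.2892 0.0268] q [ 0.3591  0.1534  1.9338  0.1794  1.1847 -0.7141] F [ 0.0488 -0.4943 -2.5861] w 0.0084 61.7
d [-0.0016  0.      0.0078] a [0. 0. 0.]  |mm 4 deg 0.0 -> [0.4717 0.2892 0.0228]
[-0.0387  0.045   0.0095]
```

Call:
{"name": "apply_moves", "arguments": {
  "targets": [
    {"dx":0,"dy":0,"dz":0.002,"ax":0,"ay":0,"az":0,"fingers":1},
    {"dx":-0.001,"dy":0,"dz":0.004,"ax":0,"ay":0,"az":0,"fingers":1},
    {"dx":-0.001,"dy":0,"dz":0.006,"ax":0,"ay":0,"az":0,"fingers":1},
    {"dx":-0.0015,"dy":0,"dz":0.008,"ax":0,"ay":0,"az":0,"fingers":1},
    {"dx":-0.0015,"dy":0,"dz":0.008,"ax":0,"ay":0,"az":0,"fingers":1}
  ]
}}

```text
t: 10.65
eef_pos: [0.4707, 0.2891, 0.0218]
orientation: [-0.835, -2.819, -0.084]
ft_force: [-0.6, -0.8, -1.2]
grip_width: 0.0082
finger_force: 61.8
```

Call:
{"name": "apply_moves", "arguments": {
  "targets": [
    {"dx":0,"dy":0,"dz":0.001,"ax":0,"ay":0,"az":0,"fingers":1},
    {"dx":0,"dy":0,"dz":0.002,"ax":0,"ay":0,"az":0,"fingers":1},
    {"dx":-0.001,"dy":0,"dz":0.003,"ax":0,"ay":0,"az":0,"fingers":1},
    {"dx":-0.001,"dy":0,"dz":0.003,"ax":0,"ay":0,"az":0,"fingers":1}
  ]
}}

```text
t: 10.98
eef_pos: [0.4706, 0.2893, 0.021]
orientation: [-0.835, -2.818, -0.085]
ft_force: [-3.8, 0.3, 3.5]
grip_width: 0.0085
finger_force: 62.5
```

Call:
{"name": "apply_moves", "arguments": {
  "targets": [
    {"dx":0,"dy":0,"dz":0.001,"ax":0,"ay":0,"az":0,"fingers":1},
    {"dx":0,"dy":0,"dz":0.001,"ax":0,"ay":0,"az":0,"fingers":1},
    {"dx":0,"dy":0,"dz":0.001,"ax":0,"ay":0,"az":0,"fingers":1}
  ]
}}

```text
t: 11.23
eef_pos: [0.4707, 0.2895, 0.0209]
orientation: [-0.835, -2.818, -0.085]
ft_force: [-4.5, 0.2, 6.2]
grip_width: 0.0082
finger_force: 62.7
```

```bash
python3 - <<'E'
from h import *
s=r.sense(); t=cams.read_camera('top'); sc=cams.read_camera('scene'); w=cams.read_camera('wrist'); pickle.dump((s,w,t,sc),open('w5.pkl','wb'))
print(s['ft_force'],s['eef_pos'])
# blue handle pixels in scene -> centroid and extents
for n,c in(('scene',sc),('top',t),('wrist',w)):
    h=cv2.cvtColor(c['color'],cv2.COLOR_RGB2HSV); m=cv2.inRange(h,(105,120,60),(125,255,255)); k,l,st,ce=cv2.connectedComponentsWithStats(m)
    print(n,[(st[i].tolist(),ce[i].round(1).tolist()) for i in range(1,k) if st[i,4]>15])
E
```

```text
[-4.4936  0.1513  6.2067] [0.4707 0.2895 0.0209]
scene [([60, 1, 17, 9, 126], [67.7, 5.1]), ([304, 81, 27, 45, 698], [317.4, 103.5]), ([274, 102, 11, 11, 75], [278.6, 107.5]), ([298, 252, 17, 21, 106], [306.3, 261.9]), ([137, 339, 140, 45, 480], [200.4, 362.1])]
top [([417, 68, 91, 99, 1387], [445.8, 124.4]), ([309, 107, 23, 7, 85], [320.2, 110.0]), ([0, 214, 9, 31, 154], [2.7, 224.4])]
wrist [([236, 164, 25, 156, 2841], [247.4, 248.9])]
```

The fingers press the pan onto the bottom (net force +6 N) at the expected height, so I release and back off.

Call:
{"name": "apply_moves", "arguments": {
  "targets": [
    {"dx":0,"dy":0,"dz":0,"ax":0,"ay":0,"az":0,"fingers":0.3},
    {"dx":0,"dy":0,"dz":0,"ax":0,"ay":0,"az":0,"fingers":0.1},
    {"dx":0,"dy":0,"dz":0,"ax":0,"ay":0,"az":0,"fingers":0.1},
    {"dx":0,"dy":0,"dz":0,"ax":0,"ay":0,"az":0,"fingers":0.1}
  ]
}}

```text
t: 11.72
eef_pos: [0.4709, 0.2888, 0.0195]
orientation: [-0.835, -2.819, -0.084]
ft_force: [0.9, -0.3, 0.6]
grip_width: 0.0382
finger_force: 0.0
```

Call:
{"name": "apply_moves", "arguments": {
  "targets": [
    {"dx":0,"dy":0,"dz":-0.03,"ax":0,"ay":0,"az":0,"fingers":0.1},
    {"dx":0,"dy":0,"dz":-0.07,"ax":0,"ay":0,"az":0,"fingers":0.1},
    {"dx":0,"dy":0,"dz":-0.12,"ax":0,"ay":0,"az":0,"fingers":0.1},
    {"dx":0,"dy":0,"dz":-0.18,"ax":0,"ay":0,"az":0,"fingers":-0.1},
    {"dx":0,"dy":0,"dz":-0.25,"ax":0,"ay":0,"az":0,"fingers":-0.3}
  ]
}}

```text
t: 12.13
eef_pos: [0.4915, 0.2745, 0.1413]
orientation: [-0.835, -2.816, -0.081]
ft_force: [0.8, 0.5, 0.2]
grip_width: 0.0554
finger_force: 0.0
```

```bash
python3 - <<'E'
from h import *
S=pickle.load(open('P.pkl','rb'))['S']; Q,o=panT(S); g=Q.apply([-.087,0,.061])+o
Qt=toolR(0,28); z=Qt.as_matrix()[:,2]
hov=g+z*(.0465-.11); print('g',g,'hov',hov,'grasp',g+z*.0465)
legs([([.44,.12,.22],toolR(-15,0),3),([.44,-.25,.2],toolR(0,28),4),(hov,Qt,1)])
s=r.sense(); w=cams.read_camera('wrist'); sc=cams.read_camera('scene');t=cams.read_camera('top'); pickle.dump((s,w,t,sc),open('w6.pkl','wb'))
c=R.from_rotvec(s['orientation']).as_matrix();T=w['T_tool_cam']
cam=dict(w,position=s['eef_pos']+c@T[:3,3],rotation=R.from_matrix(c@T[:3,:3]).as_rotvec())
Rz=R.from_euler('z',-33,degrees=True)
for n,x in dict(beg=[-.0625,0,.0538],end=[-.141,0,.0704]).items():
    for k,cc in(('scene',sc),('wrist',cam)): print(n,k,proj(cc,Rz.apply(x)+np.r_[C,.004])[0])
for n,c in(('scene',sc),('wrist',w)):
    h=cv2.cvtColor(c['color'],cv2.COLOR_RGB2HSV); m=cv2.inRange(h,(105,120,60),(125,255,255)); k,l,st,ce=cv2.connectedComponentsWithStats(m)
    print(n,[(st[i].tolist(),ce[i].round(1).tolist()) for i in range(1,k) if st[i,4]>15])
E
```

```text
g [ 0.4459 -0.32    0.0935] hov [ 0.4161 -0.32    0.1496] grasp [ 0.4678 -0.32    0.0524]
t 12.13 tcp [0.4915 0.2745 0.1413] q [ 0.3244  0.0552  1.8299  0.1638  1.3948 -0.7099] F [0.7672 0.5491 0.1722] w 0.0554 0.0
d [-0.0158 -0.1053 -0.0565] a [ 0.003  -0.0222 -0.0333]  |mm 60 deg 7.2 -> [0.4743 0.223  0.1675]
d [-0.0086 -0.1071 -0.0546] a [ 0.003  -0.0222 -0.0333]  |mm 60 deg 7.2 -> [0.4572 0.1715 0.1938]
d [-0.0011 -0.1081 -0.0533] a [ 0.003  -0.0222 -0.0333]  |mm 60 deg 7.2 -> [0.44 0.12 0.22]
d [-0.0479 -0.1787  0.01  ] a [-0.0051 -0.0387 -0.0204]  |mm 93 deg 7.9 -> [0.44   0.0275 0.215 ]
d [-0.035  -0.1815  0.0122] a [-0.0051 -0.0387 -0.0204]  |mm 93 deg 7.9 -> [ 0.44  -0.065  0.21 ]
d [-0.0217 -0.1836  0.0127] a [-0.0051 -0.0387 -0.0204]  |mm 93 deg 7.9 -> [ 0.44   -0.1575  0.205 ]
d [-0.0084 -0.1847  0.0116] a [-0.0051 -0.0387 -0.0204]  |mm 93 deg 7.9 -> [ 0.44 -0.25  0.2 ]
d [ 0.0895 -0.14    0.0666] a [-0.  0.  0.]  |mm 90 deg 0.0 -> [ 0.4161 -0.32    0.1496]
beg scene [289.0097 159.8837]
beg wrist [247.2851 223.361 ]
end scene [278.6221 147.9549]
end wrist [247.3153 126.464 ]
scene [([60, 1, 17, 9, 126], [67.7, 5.1]), ([274, 73, 18, 39, 436], [282.5, 90.7]), ([304, 82, 27, 44, 641], [318.2, 102.7]), ([294, 113, 6, 5, 24], [296.5, 115.1]), ([279, 147, 10, 12, 45], [283.3, 152.5]), ([298, 252, 17, 21, 107], [306.3, 262.0]), ([137, 339, 140, 45, 480], [200.2, 362.0])]
wrist [([243, 128, 14, 89, 1106], [249.4, 170.7])]
```

The blue handle's end matches the seated prediction in both views (scene 279,147 against 278.6,148). Now I move to the small pan.

```bash
python3 - <<'E'
from h import *
Qt=toolR(0,28)
legs([([.44,.12,.22],toolR(-15,0),1),([.43,-.25,.2],Qt,2),([.4161,-.32,.1496],Qt,1)])
E
```

```text
t 12.28 tcp [0.4955 0.2757 0.1458] q [ 0.3241  0.0524  1.8241  0.1642  1.3921 -0.71  ] F [-0.5009  0.1124  0.3877] w 0.0556 0.0
d [-0.0449 -0.321  -0.162 ] a [ 0.0114 -0.0641 -0.0998]  |mm 181 deg 21.4 -> [0.44 0.12 0.22]
d [-0.0861 -0.36    0.02  ] a [-0.0102 -0.0773 -0.0408]  |mm 185 deg 15.8 -> [ 0.435 -0.065  0.21 ]
d [-0.0338 -0.3684  0.0229] a [-0.0102 -0.0773 -0.0408]  |mm 185 deg 15.8 -> [ 0.43 -0.25  0.2 ]
d [ 0.0719 -0.14    0.0759] a [0. 0. 0.]  |mm 87 deg 0.0 -> [ 0.4161 -0.32    0.1496]
```

Call:
{"name": "apply_moves", "arguments": {
  "targets": [
    {"dx":-0.009,"dy":-0.064,"dz":-0.042,"ax":0.002,"ay":-0.013,"az":-0.02,"fingers":-0.3},
    {"dx":-0.018,"dy":-0.128,"dz":-0.075,"ax":0.005,"ay":-0.026,"az":-0.04,"fingers":-0.3},
    {"dx":-0.027,"dy":-0.193,"dz":-0.105,"ax":0.007,"ay":-0.038,"az":-0.06,"fingers":-0.3},
    {"dx":-0.036,"dy":-0.257,"dz":-0.135,"ax":0.009,"ay":-0.051,"az":-0.08,"fingers":-0.3},
    {"dx":-0.045,"dy":-0.321,"dz":-0.162,"ax":0.011,"ay":-0.064,"az":-0.1,"fingers":-0.3}
  ]
}}

```text
t: 12.7
eef_pos: [0.4367, 0.1183, 0.2159]
orientation: [-0.401, -3.109, 0.006]
ft_force: [0.2, -1.0, 0.0]
grip_width: 0.0554
finger_force: 0.0
```

Call:
{"name": "apply_moves", "arguments": {
  "targets": [
    {"dx":-0.017,"dy":-0.072,"dz":0.004,"ax":-0.002,"ay":-0.015,"az":-0.008,"fingers":-0.3},
    {"dx":-0.034,"dy":-0.144,"dz":0.008,"ax":-0.004,"ay":-0.031,"az":-0.016,"fingers":-0.3},
    {"dx":-0.052,"dy":-0.216,"dz":0.012,"ax":-0.006,"ay":-0.046,"az":-0.024,"fingers":-0.3},
    {"dx":-0.069,"dy":-0.288,"dz":0.016,"ax":-0.008,"ay":-0.062,"az":-0.033,"fingers":-0.3},
    {"dx":-0.086,"dy":-0.36,"dz":0.02,"ax":-0.01,"ay":-0.077,"az":-0.041,"fingers":-0.3}
  ]
}}

```text
t: 13.12
eef_pos: [0.432, -0.0665, 0.2055]
orientation: [0.186, 2.898, -0.003]
ft_force: [-0.1, 0.9, -0.1]
grip_width: 0.0553
finger_force: 0.0
```

Call:
{"name": "apply_moves", "arguments": {
  "targets": [
    {"dx":-0.007,"dy":-0.074,"dz":0.005,"ax":-0.002,"ay":-0.015,"az":-0.008,"fingers":-0.3},
    {"dx":-0.014,"dy":-0.147,"dz":0.009,"ax":-0.004,"ay":-0.031,"az":-0.016,"fingers":-0.3},
    {"dx":-0.02,"dy":-0.221,"dz":0.014,"ax":-0.006,"ay":-0.046,"az":-0.024,"fingers":-0.3},
    {"dx":-0.027,"dy":-0.295,"dz":0.018,"ax":-0.008,"ay":-0.062,"az":-0.033,"fingers":-0.3},
    {"dx":-0.034,"dy":-0.368,"dz":0.023,"ax":-0.01,"ay":-0.077,"az":-0.041,"fingers":-0.3}
  ]
}}

```text
t: 13.53
eef_pos: [0.4272, -0.2518, 0.1962]
orientation: [-0.004, 2.66, -0.003]
ft_force: [0.4, 0.7, -0.3]
grip_width: 0.0558
finger_force: 0.0
```

```bash
python3 - <<'E'
from h import *
Qt=toolR(0,28)
legs([([.4161,-.32,.1496],Qt,1)])
P=pickle.load(open('P.pkl','rb'))
t=cams.read_camera('top'); sc=cams.read_camera('scene'); pickle.dump((t,sc),open('w7.pkl','wb'))
s=r.sense(); w=cams.read_camera('wrist')
c=R.from_rotvec(s['orientation']).as_matrix();T=w['T_tool_cam']
cam=dict(w,position=s['eef_pos']+c@T[:3,3],rotation=R.from_matrix(c@T[:3,:3]).as_rotvec())
Q,o=panT(P['S'])
for n,x in dict(grip=[-.087,0,.061],end=[-.131,0,.0704]).items(): print(n,proj(cam,Q.apply(x)+o),proj(t,Q.apply(x)+o))
Rz=R.from_euler('z',-33,degrees=True); print('Mend in top',proj(t,Rz.apply([-.141,0,.0704])+np.r_[C,.004]),proj(t,np.r_[C,.004]))
for n,cc in(('wrist',w),('top',t)):
    h=cv2.cvtColor(cc['color'],cv2.COLOR_RGB2HSV); m=cv2.inRange(h,(0,150,60),(6,255,255))|cv2.inRange(h,(174,150,60),(180,255,255))|cv2.inRange(h,(105,120,60),(125,255,255)); k,l,st,ce=cv2.connectedComponentsWithStats(m)
    print(n,[(st[i].tolist(),ce[i].round(1).tolist()) for i in range(1,k) if st[i,4]>15])
cv2.imwrite('pics/k.png',cv2.resize(t['color'][145:245,125:205,::-1],None,fx=6,fy=6,interpolation=cv2.INTER_CUBIC))
E
```

```text
t 13.53 tcp [ 0.4272 -0.2518  0.1962] q [-0.8675 -0.5129  2.2544  0.4047  1.1077 -2.5705] F [ 0.3815  0.7127 -0.3428] w 0.0558 0.0
d [ 0.0634 -0.1361  0.0725] a [-0.0005 -0.0023  0.0011]  |mm 83 deg 0.5 -> [ 0.4161 -0.32    0.1496]
grip [[170.7384 145.1488]] [[353.7948 217.1514]]
end [[166.5023  89.4716]] [[352.8539 230.9889]]
Mend in top [[140.5328 223.518 ]] [[171.4661 185.6505]]
wrist [([161, 91, 18, 86, 1162], [169.2, 133.3]), ([0, 196, 92, 104, 4012], [34.9, 252.1]), ([251, 298, 31, 9, 139], [269.6, 301.0])]
top [([417, 68, 91, 99, 1380], [445.7, 124.3]), ([309, 107, 23, 7, 84], [320.2, 110.0]), ([139, 204, 16, 20, 98], [146.5, 213.2]), ([352, 211, 4, 16, 52], [353.4, 218.3]), ([0, 213, 9, 32, 157], [2.7, 224.3]), ([480, 233, 5, 5, 22], [481.9, 234.9]), ([390, 240, 8, 23, 82], [393.5, 250.9])]
```

```bash
python3 - <<'E'
from h import *
P=pickle.load(open('P.pkl','rb')); t,sc=pickle.load(open('w7.pkl','rb'))
s=r.sense(); w=cams.read_camera('wrist')
c=R.from_rotvec(s['orientation']).as_matrix();T=w['T_tool_cam']
cam=dict(w,position=s['eef_pos']+c@T[:3,3],rotation=R.from_matrix(c@T[:3,:3]).as_rotvec())
Q,o=panT(P['S']); X=Q.apply([-.0984,0,.0635])+o
print('red pred wrist',proj(cam,X),'px per mm y',proj(cam,X+[0,.001,0])-proj(cam,X),'top',proj(t,X))
def cen(c,win):
    u0,v0,u1,v1=win; h=cv2.cvtColor(c['color'],cv2.COLOR_RGB2HSV)[v0:v1,u0:u1]; m=cv2.inRange(h,(105,120,40),(125,255,255)); M=cv2.moments(m,True)
    return np.array([M['m10']/M['m00']+u0,M['m01']/M['m00']+v0]), np.degrees(.5*np.arctan2(2*M['mu11'],M['mu20']-M['mu02']))
ot,oa=cen(t,(130,195,165,230)); os_,sa=cen(sc,(272,140,295,165))
print(ot,oa,os_,sa)
def f(p):
    Rz=R.from_euler('z',p[2]); A=lambda x:Rz.apply(x)+np.r_[p[:2],.004]
    m=A([-.1084,0,.0635]); v=proj(t,A([-.141,0,.0704]))[0]-proj(t,A([-.075,0,.0565]))[0]
    a=np.arctan2(v[1],v[0])-np.radians(oa); a=(a+np.pi/2)%np.pi-np.pi/2
    return np.r_[proj(t,m)[0]-ot,proj(sc,m)[0]-os_,a*30]
x=least_squares(f,[*C,-.576],x_scale=[.01,.01,.1]); print('M',x.x[:2],np.degrees(x.x[2]),x.fun)
Qt=toolR(0,28); z=Qt.as_matrix()[:,2]
legs([(np.array([.4678,-.32,.0524])-.1*z,Qt,1),([.4678,-.32,.0524],Qt,2)])
E
```

```text
red pred wrist [[166.447  129.9529]] px per mm y [[ 1.2045 -0.0044]] top [[353.5525 220.7862]]
[146.5408 213.1531] -53.525244279680855 [283.3542 152.4167] 50.61814265529318
M [0.5608 0.2297] -33.90948133969457 [-0.0159  0.2439  0.2696  0.3479  0.    ]
t 13.73 tcp [ 0.4269 -0.2509  0.1953] q [-0.8646 -0.5112  2.2536  0.4003  1.1097 -2.5609] F [-0.1662  0.7161 -0.4249] w 0.0556 0.0
d [ 0.0606 -0.1383  0.0914] a [ 0.     -0.0039 -0.0006]  |mm 88 deg 0.7 -> [ 0.4209 -0.32    0.1407]
d [-0.  -0.   0.1] a [0. 0. 0.]  |mm 50 deg 0.0 -> [ 0.4443 -0.32    0.0965]
d [ 0.  -0.   0.1] a [0. 0. 0.]  |mm 50 deg 0.0 -> [ 0.4678 -0.32    0.0524]
```

Call:
{"name": "apply_moves", "arguments": {
  "targets": [
    {"dx":0.015,"dy":-0.034,"dz":0.01,"ax":0,"ay":-0.002,"az":0,"fingers":-0.3},
    {"dx":0.03,"dy":-0.068,"dz":0.03,"ax":0,"ay":-0.004,"az":0,"fingers":-0.3},
    {"dx":0.045,"dy":-0.102,"dz":0.055,"ax":0,"ay":-0.004,"az":0,"fingers":-0.3},
    {"dx":0.06,"dy":-0.135,"dz":0.08,"ax":0,"ay":-0.004,"az":0,"fingers":-0.3},
    {"dx":0.0605,"dy":-0.1355,"dz":0.091,"ax":0,"ay":-0.004,"az":0,"fingers":-0.3}
  ]
}}

```text
t: 14.15
eef_pos: [0.4225, -0.3172, 0.1405]
orientation: [-0.004, 2.653, 0.002]
ft_force: [-0.1, 1.3, 0.2]
grip_width: 0.0556
finger_force: 0.0
```

```bash
python3 - <<'E'
from h import *
P=pickle.load(open('P.pkl','rb'))
s=r.sense(); w=cams.read_camera('wrist')
c=R.from_rotvec(s['orientation']).as_matrix();T=w['T_tool_cam']
cam=dict(w,position=s['eef_pos']+c@T[:3,3],rotation=R.from_matrix(c@T[:3,:3]).as_rotvec())
Q,o=panT(P['S']); X=Q.apply([-.0984,0,.0635])+o
h=cv2.cvtColor(w['color'],cv2.COLOR_RGB2HSV); m=cv2.inRange(h,(0,150,60),(6,255,255))|cv2.inRange(h,(174,150,60),(180,255,255)); k,l,st,ce=cv2.connectedComponentsWithStats(m)
print([(st[i].tolist(),ce[i].round(1).tolist()) for i in range(1,k) if st[i,4]>100],proj(cam,X),proj(cam,Q.apply([-.131,0,.0704])+o))
Qt=toolR(0,28)
legs([([.4678,-.3185,.0524],Qt,2)])
E
```

```text
[([16, 0, 35, 92, 2227], [34.0, 43.9]), ([236, 131, 16, 97, 1359], [243.5, 178.5])] [[244.0773 176.3913]] [[244.1399 129.8855]]
t 14.2 tcp [ 0.4227 -0.3159  0.1401] q [-0.9808 -0.338   2.2333  0.4793  1.0169 -2.7632] F [-0.4221  0.9964 -0.0165] w 0.0552 0.0
d [ 0.0013 -0.0029  0.0986] a [ 0.0006 -0.      0.0003]  |mm 49 deg 0.1 -> [ 0.4452 -0.3172  0.0962]
d [ 0.0013 -0.0027  0.0986] a [ 0.0006 -0.      0.0003]  |mm 49 deg 0.1 -> [ 0.4678 -0.3185  0.0524]
```

Call:
{"name": "apply_moves", "arguments": {
  "targets": [
    {"dx":0,"dy":-0.004,"dz":0.045,"ax":0,"ay":0,"az":0,"fingers":-0.3},
    {"dx":0.001,"dy":-0.008,"dz":0.09,"ax":0,"ay":0,"az":0,"fingers":-0.3},
    {"dx":0.002,"dy":-0.008,"dz":0.135,"ax":0,"ay":0,"az":0,"fingers":-0.3},
    {"dx":0.003,"dy":-0.008,"dz":0.175,"ax":0.001,"ay":0,"az":0,"fingers":-0.3},
    {"dx":0.003,"dy":-0.008,"dz":0.197,"ax":0.001,"ay":0,"az":0,"fingers":-0.3}
  ]
}}

```text
t: 14.62
eef_pos: [0.4687, -0.3191, 0.0539]
orientation: [-0.007, 2.651, -0.002]
ft_force: [-0.4, 0.2, -0.8]
grip_width: 0.0558
finger_force: 0.0
```

Call:
{"name": "apply_moves", "arguments": {
  "targets": [
    {"dx":0,"dy":0,"dz":0,"ax":0,"ay":0,"az":0,"fingers":-0.3},
    {"dx":0,"dy":0,"dz":0,"ax":0,"ay":0,"az":0,"fingers":1},
    {"dx":0,"dy":0,"dz":0,"ax":0,"ay":0,"az":0,"fingers":1},
    {"dx":0,"dy":0,"dz":0,"ax":0,"ay":0,"az":0,"fingers":1},
    {"dx":0,"dy":0,"dz":0,"ax":0,"ay":0,"az":0,"fingers":1}
  ]
}}

```text
t: 15.03
eef_pos: [0.4681, -0.3229, 0.0573]
orientation: [-0.003, 2.648, -0.008]
ft_force: [-0.9, 0.8, 1.4]
grip_width: 0.0082
finger_force: 62.9
```

Call:
{"name": "apply_moves", "arguments": {
  "targets": [
    {"dx":0,"dy":0,"dz":0,"ax":0,"ay":0,"az":0,"fingers":1},
    {"dx":0,"dy":0,"dz":0,"ax":0,"ay":0,"az":0,"fingers":1}
  ]
}}

```text
t: 15.2
eef_pos: [0.4681, -0.3229, 0.057]
orientation: [-0.002, 2.648, -0.008]
ft_force: [-2.0, 1.5, 3.6]
grip_width: 0.0084
finger_force: 62.1
```

Call:
{"name": "apply_moves", "arguments": {
  "targets": [
    {"dx":0.001,"dy":0,"dz":-0.006,"ax":0,"ay":0,"az":0,"fingers":1},
    {"dx":0.004,"dy":0,"dz":-0.018,"ax":0,"ay":0,"az":0,"fingers":1},
    {"dx":0.007,"dy":0,"dz":-0.033,"ax":0,"ay":0,"az":0,"fingers":1},
    {"dx":0.0105,"dy":0,"dz":-0.05,"ax":0,"ay":0,"az":0,"fingers":1},
    {"dx":0.0145,"dy":0,"dz":-0.068,"ax":0,"ay":0,"az":0,"fingers":1}
  ]
}}

```text
t: 15.62
eef_pos: [0.444, -0.3217, 0.0821]
orientation: [-0.003, 2.652, -0.005]
ft_force: [-0.5, -0.3, -1.0]
grip_width: 0.0083
finger_force: 61.6
```

Call:
{"name": "apply_moves", "arguments": {
  "targets": [
    {"dx":0.004,"dy":0,"dz":-0.02,"ax":0,"ay":0,"az":0,"fingers":1},
    {"dx":0.0085,"dy":0,"dz":-0.04,"ax":0,"ay":0,"az":0,"fingers":1},
    {"dx":0.0125,"dy":0,"dz":-0.06,"ax":0,"ay":0,"az":0,"fingers":1},
    {"dx":0.016,"dy":0,"dz":-0.076,"ax":0,"ay":0,"az":0,"fingers":1},
    {"dx":0.016,"dy":0,"dz":-0.076,"ax":0,"ay":0,"az":0,"fingers":1}
  ]
}}

```text
t: 16.03
eef_pos: [0.42, -0.3232, 0.1141]
orientation: [-0.002, 2.648, -0.01]
ft_force: [0.8, -1.0, -1.1]
grip_width: 0.0085
finger_force: 61.6
```

```bash
python3 - <<'E'
from h import *
s=r.sense(); Q=R.from_rotvec(s['orientation']); p=s['eef_pos']
c=np.array([.5608,.2297])
above,Qa=tcp_for(-74,-12,.087,.069+.11,back=.0427,c=c); print(above)
legs([(p+[.02,0.01,.11],Q,2),([.47,-.18,.26],toolR(-10,-12),3),([.49,.1,.24],toolR(-40,-12),3),(above,Qa,3)])
E
```

```text
[0.5344 0.3219 0.1372]
t 16.03 tcp [ 0.42   -0.3232  0.1141] q [-0.9938 -0.3044  2.2558  0.5002  0.9611 -2.8092] F [ 0.7795 -1.0107 -1.1012] w 0.0085 61.6
d [-0.0698  0.0092 -0.0875] a [-0.  0. -0.]  |mm 56 deg 0.0 -> [ 0.43   -0.3182  0.1691]
d [-0.0698  0.0092 -0.0875] a [0. 0. 0.]  |mm 56 deg 0.0 -> [ 0.44   -0.3132  0.2241]
d [-0.0292  0.0886 -0.0122] a [0.0018 0.0745 0.0188]  |mm 47 deg 13.8 -> [ 0.45   -0.2688  0.2361]
d [-0.0203  0.09   -0.0186] a [0.0018 0.0745 0.0188]  |mm 47 deg 13.8 -> [ 0.46   -0.2244  0.248 ]
d [-0.0101  0.0908 -0.0227] a [0.0018 0.0745 0.0188]  |mm 47 deg 13.8 -> [ 0.47 -0.18  0.26]
d [0.0161 0.1861 0.0171] a [-0.0116  0.      0.0543]  |mm 94 deg 10.0 -> [ 0.4767 -0.0867  0.2533]
d [0.0474 0.18   0.0237] a [-0.0116 -0.      0.0543]  |mm 94 deg 10.0 -> [0.4833 0.0067 0.2467]
d [0.0772 0.1683 0.03  ] a [-0.0116 -0.      0.0543]  |mm 94 deg 10.0 -> [0.49 0.1  0.24]
d [0.0566 0.1323 0.0821] a [-0.0131 -0.      0.0616]  |mm 83 deg 11.3 -> [0.5048 0.174  0.2057]
d [0.0806 0.1155 0.0872] a [-0.0131  0.      0.0616]  |mm 83 deg 11.3 -> [0.5196 0.2479 0.1715]
d [0.101  0.0942 0.0915] a [-0.0131  0.      0.0616]  |mm 83 deg 11.3 -> [0.5344 0.3219 0.1372]
```

Call:
{"name": "apply_moves", "arguments": {
  "targets": [
    {"dx":-0.008,"dy":0.002,"dz":-0.01,"ax":0,"ay":0.0,"az":0.002,"fingers":1},
    {"dx":-0.02,"dy":0.006,"dz":-0.026,"ax":0,"ay":0,"az":0.004,"fingers":1},
    {"dx":-0.036,"dy":0.012,"dz":-0.046,"ax":0,"ay":0,"az":0.006,"fingers":1},
    {"dx":-0.052,"dy":0.018,"dz":-0.066,"ax":0,"ay":0,"az":0.008,"fingers":1},
    {"dx":-0.07,"dy":0.024,"dz":-0.088,"ax":0,"ay":0,"az":0.01,"fingers":1}
  ]
}}

```text
t: 16.45
eef_pos: [0.4306, -0.3092, 0.1679]
orientation: [0.04, 2.65, 0.006]
ft_force: [0.3, 0.9, -1.4]
grip_width: 0.0084
finger_force: 61.6
```

Call:
{"name": "apply_moves", "arguments": {
  "targets": [
    {"dx":-0.014,"dy":0.005,"dz":-0.018,"ax":0,"ay":0,"az":0,"fingers":1},
    {"dx":-0.028,"dy":0.01,"dz":-0.036,"ax":0,"ay":0,"az":0,"fingers":1},
    {"dx":-0.042,"dy":0.015,"dz":-0.054,"ax":0,"ay":0,"az":0,"fingers":1},
    {"dx":-0.056,"dy":0.02,"dz":-0.072,"ax":0,"ay":0,"az":0,"fingers":1},
    {"dx":-0.07,"dy":0.024,"dz":-0.088,"ax":0,"ay":0,"az":0,"fingers":1}
  ]
}}

```text
t: 16.87
eef_pos: [0.441, -0.2983, 0.2238]
orientation: [0.039, 2.649, 0.004]
ft_force: [-0.4, -0.2, -2.6]
grip_width: 0.0082
finger_force: 61.6
```

Call:
{"name": "apply_moves", "arguments": {
  "targets": [
    {"dx":-0.004,"dy":0.013,"dz":-0.003,"ax":0,"ay":0.012,"az":0.003,"fingers":1},
    {"dx":-0.01,"dy":0.03,"dz":-0.006,"ax":0.001,"ay":0.027,"az":0.006,"fingers":1},
    {"dx":-0.016,"dy":0.048,"dz":-0.008,"ax":0.001,"ay":0.042,"az":0.01,"fingers":1},
    {"dx":-0.022,"dy":0.067,"dz":-0.01,"ax":0.002,"ay":0.058,"az":0.014,"fingers":1},
    {"dx":-0.029,"dy":0.086,"dz":-0.012,"ax":0.002,"ay":0.074,"az":0.018,"fingers":1}
  ]
}}

```text
t: 17.28
eef_pos: [0.452, -0.2555, 0.236]
orientation: [0.125, 2.882, 0.02]
ft_force: [0.3, 0.2, -1.8]
grip_width: 0.0084
finger_force: 61.6
```

Call:
{"name": "apply_moves", "arguments": {
  "targets": [
    {"dx":-0.004,"dy":0.018,"dz":-0.004,"ax":0,"ay":0.015,"az":0.004,"fingers":1},
    {"dx":-0.008,"dy":0.035,"dz":-0.008,"ax":0.001,"ay":0.03,"az":0.007,"fingers":1},
    {"dx":-0.012,"dy":0.053,"dz":-0.012,"ax":0.001,"ay":0.044,"az":0.011,"fingers":1},
    {"dx":-0.016,"dy":0.07,"dz":-0.015,"ax":0.002,"ay":0.059,"az":0.014,"fingers":1},
    {"dx":-0.02,"dy":0.088,"dz":-0.018,"ax":0.002,"ay":0.074,"az":0.018,"fingers":1}
  ]
}}

```text
t: 17.7
eef_pos: [0.4632, -0.2124, 0.2484]
orientation: [0.218, 3.109, 0.038]
ft_force: [0.0, -0.5, -1.4]
grip_width: 0.0079
finger_force: 61.5
```

```bash
python3 - <<'E'
from h import *
c=np.array([.5608,.2297])
above,Qa=tcp_for(-74,-12,.087,.069+.11,back=.0427,c=c)
legs([([.47,-.16,.26],toolR(-10,-12),1),([.49,.1,.24],toolR(-40,-12),3),(above,Qa,3)])
E
```

```text
t 17.7 tcp [ 0.4632 -0.2124  0.2484] q [-0.5556 -0.2299  1.9032  0.0332  1.4582 -1.9903] F [ 0.0212 -0.534  -1.4357] w 0.0079 61.5
d [ 0.0007  0.1063 -0.0205] a [0.0072 0.0737 0.0119]  |mm 54 deg 13.5 -> [ 0.47 -0.16  0.26]
d [0.0138 0.173  0.0166] a [-0.0116  0.      0.0543]  |mm 87 deg 10.0 -> [ 0.4767 -0.0733  0.2533]
d [0.043  0.1674 0.0228] a [-0.0116 -0.      0.0543]  |mm 87 deg 10.0 -> [0.4833 0.0133 0.2467]
d [0.0707 0.1568 0.0287] a [-0.0116 -0.      0.0543]  |mm 87 deg 10.0 -> [0.49 0.1  0.24]
d [0.0566 0.1323 0.0821] a [-0.0131 -0.      0.0616]  |mm 83 deg 11.3 -> [0.5048 0.174  0.2057]
d [0.0806 0.1155 0.0872] a [-0.0131  0.      0.0616]  |mm 83 deg 11.3 -> [0.5196 0.2479 0.1715]
d [0.101  0.0942 0.0915] a [-0.0131  0.      0.0616]  |mm 83 deg 11.3 -> [0.5344 0.3219 0.1372]
```

Call:
{"name": "apply_moves", "arguments": {
  "targets": [
    {"dx":0,"dy":0.02,"dz":-0.004,"ax":0.001,"ay":0.015,"az":0.002,"fingers":1},
    {"dx":0,"dy":0.041,"dz":-0.008,"ax":0.003,"ay":0.03,"az":0.005,"fingers":1},
    {"dx":0,"dy":0.063,"dz":-0.012,"ax":0.004,"ay":0.044,"az":0.007,"fingers":1},
    {"dx":0,"dy":0.085,"dz":-0.016,"ax":0.006,"ay":0.059,"az":0.01,"fingers":1},
    {"dx":0.001,"dy":0.106,"dz":-0.02,"ax":0.007,"ay":0.074,"az":0.012,"fingers":1}
  ]
}}

```text
t: 18.12
eef_pos: [0.4698, -0.1599, 0.2596]
orientation: [-0.256, -2.921, -0.028]
ft_force: [0.0, -0.5, -1.5]
grip_width: 0.0084
finger_force: 61.5
```

Call:
{"name": "apply_moves", "arguments": {
  "targets": [
    {"dx":0.002,"dy":0.03,"dz":0.003,"ax":-0.002,"ay":0,"az":0.01,"fingers":1},
    {"dx":0.005,"dy":0.064,"dz":0.006,"ax":-0.004,"ay":0,"az":0.021,"fingers":1},
    {"dx":0.008,"dy":0.1,"dz":0.01,"ax":-0.007,"ay":0,"az":0.032,"fingers":1},
    {"dx":0.011,"dy":0.136,"dz":0.013,"ax":-0.009,"ay":0,"az":0.043,"fingers":1},
    {"dx":0.014,"dy":0.173,"dz":0.017,"ax":-0.012,"ay":0,"az":0.054,"fingers":1}
  ]
}}

```text
t: 18.53
eef_pos: [0.4762, -0.073, 0.2525]
orientation: [-0.511, -2.891, -0.058]
ft_force: [-0.4, 0.5, -1.8]
grip_width: 0.0081
finger_force: 61.6
```

Call:
{"name": "apply_moves", "arguments": {
  "targets": [
    {"dx":0.007,"dy":0.034,"dz":0.004,"ax":-0.002,"ay":0,"az":0.01,"fingers":1},
    {"dx":0.016,"dy":0.067,"dz":0.009,"ax":-0.004,"ay":0,"az":0.021,"fingers":1},
    {"dx":0.025,"dy":0.1,"dz":0.014,"ax":-0.007,"ay":0,"az":0.032,"fingers":1},
    {"dx":0.034,"dy":0.134,"dz":0.018,"ax":-0.009,"ay":0,"az":0.043,"fingers":1},
    {"dx":0.043,"dy":0.167,"dz":0.023,"ax":-0.012,"ay":0,"az":0.054,"fingers":1}
  ]
}}

```text
t: 18.95
eef_pos: [0.4826, 0.0136, 0.246]
orientation: [-0.76, -2.839, -0.087]
ft_force: [0.9, -0.0, -1.1]
grip_width: 0.008
finger_force: 61.6
```

Call:
{"name": "apply_moves", "arguments": {
  "targets": [
    {"dx":0.014,"dy":0.032,"dz":0.006,"ax":-0.002,"ay":0,"az":0.011,"fingers":1},
    {"dx":0.028,"dy":0.063,"dz":0.012,"ax":-0.004,"ay":0,"az":0.022,"fingers":1},
    {"dx":0.042,"dy":0.095,"dz":0.017,"ax":-0.007,"ay":0,"az":0.033,"fingers":1},
    {"dx":0.057,"dy":0.126,"dz":0.023,"ax":-0.009,"ay":0,"az":0.044,"fingers":1},
    {"dx":0.071,"dy":0.157,"dz":0.029,"ax":-0.012,"ay":0,"az":0.054,"fingers":1}
  ]
}}

```text
t: 19.37
eef_pos: [0.4889, 0.1005, 0.2395]
orientation: [-1.005, -2.767, -0.115]
ft_force: [0.4, 0.4, -1.0]
grip_width: 0.0081
finger_force: 61.6
```

```bash
python3 - <<'E'
from h import *
c=np.array([.5608,.2297])
above,Qa=tcp_for(-74,-12,.087,.069+.11,back=.0427,c=c)
legs([(above,Qa,3)])
E
```

```text
t 19.37 tcp [0.4889 0.1005 0.2395] q [ 0.0069 -0.1403  1.8517  0.1407  1.5875 -0.8758] F [ 0.3531  0.4301 -0.9967] w 0.0081 61.6
d [0.0555 0.1321 0.0825] a [-0.0125 -0.0003  0.0618]  |mm 83 deg 11.3 -> [0.5041 0.1743 0.2054]
d [0.0797 0.1156 0.0873] a [-0.0125 -0.0003  0.0618]  |mm 83 deg 11.3 -> [0.5192 0.2481 0.1713]
d [0.1003 0.0946 0.0913] a [-0.0125 -0.0003  0.0618]  |mm 83 deg 11.3 -> [0.5344 0.3219 0.1372]
```

Call:
{"name": "apply_moves", "arguments": {
  "targets": [
    {"dx":0.011,"dy":0.026,"dz":0.016,"ax":-0.002,"ay":0,"az":0.012,"fingers":1},
    {"dx":0.022,"dy":0.053,"dz":0.033,"ax":-0.005,"ay":0,"az":0.025,"fingers":1},
    {"dx":0.033,"dy":0.079,"dz":0.049,"ax":-0.007,"ay":0,"az":0.037,"fingers":1},
    {"dx":0.044,"dy":0.106,"dz":0.066,"ax":-0.01,"ay":0,"az":0.049,"fingers":1},
    {"dx":0.055,"dy":0.132,"dz":0.082,"ax":-0.012,"ay":0,"az":0.062,"fingers":1}
  ]
}}

```text
t: 19.78
eef_pos: [0.5041, 0.1739, 0.2052]
orientation: [-1.277, -2.658, -0.139]
ft_force: [0.0, -0.1, -1.6]
grip_width: 0.0081
finger_force: 61.6
```

Call:
{"name": "apply_moves", "arguments": {
  "targets": [
    {"dx":0.016,"dy":0.023,"dz":0.017,"ax":-0.002,"ay":0,"az":0.012,"fingers":1},
    {"dx":0.032,"dy":0.046,"dz":0.035,"ax":-0.005,"ay":0,"az":0.025,"fingers":1},
    {"dx":0.048,"dy":0.069,"dz":0.052,"ax":-0.007,"ay":0,"az":0.037,"fingers":1},
    {"dx":0.064,"dy":0.092,"dz":0.07,"ax":-0.01,"ay":0,"az":0.049,"fingers":1},
    {"dx":0.08,"dy":0.116,"dz":0.087,"ax":-0.012,"ay":0,"az":0.062,"fingers":1}
  ]
}}

```text
t: 20.2
eef_pos: [0.5191, 0.2479, 0.1711]
orientation: [-1.538, -2.524, -0.161]
ft_force: [-0.5, -0.2, -1.1]
grip_width: 0.008
finger_force: 61.6
```

Call:
{"name": "apply_moves", "arguments": {
  "targets": [
    {"dx":0.022,"dy":0.021,"dz":0.02,"ax":-0.002,"ay":0,"az":0.013,"fingers":1},
    {"dx":0.044,"dy":0.042,"dz":0.04,"ax":-0.005,"ay":0,"az":0.027,"fingers":1},
    {"dx":0.068,"dy":0.064,"dz":0.062,"ax":-0.008,"ay":0,"az":0.042,"fingers":1},
    {"dx":0.088,"dy":0.083,"dz":0.08,"ax":-0.011,"ay":0,"az":0.054,"fingers":1},
    {"dx":0.1,"dy":0.095,"dz":0.091,"ax":-0.012,"ay":0,"az":0.062,"fingers":1}
  ]
}}

```text
t: 20.62
eef_pos: [0.5337, 0.3222, 0.1364]
orientation: [-1.784, -2.366, -0.181]
ft_force: [-0.1, 0.2, -1.1]
grip_width: 0.0082
finger_force: 61.5
```

```bash
python3 - <<'E'
from h import *
c=np.array([.5608,.2297])
above,Qa=tcp_for(-74,-12,.087,.069+.11,back=.0427,c=c)
legs([(above,Qa,1)])
s=r.sense(); t=cams.read_camera('top'); sc=cams.read_camera('scene'); w=cams.read_camera('wrist'); pickle.dump((s,w,t,sc),open('w8.pkl','wb'))
a=cv2.resize(t['color'][145:245,135:200,::-1],None,fx=6,fy=6,interpolation=cv2.INTER_CUBIC)
b=cv2.resize(sc['color'][120:220,255:322,::-1],None,fx=6,fy=6,interpolation=cv2.INTER_CUBIC)
cv2.imwrite('pics/l.png',np.hstack([a,b]))
E
```

```text
t 20.62 tcp [0.5337 0.3222 0.1364] q [0.3515 0.0909 1.8009 0.2228 1.249  0.0025] F [-0.0774  0.2435 -1.1106] w 0.0082 61.5
d [-0.0005  0.0011 -0.0019] a [-0.0022 -0.0006 -0.0005]  |mm 1 deg 0.4 -> [0.5344 0.3219 0.1372]
```

View pics/l.png

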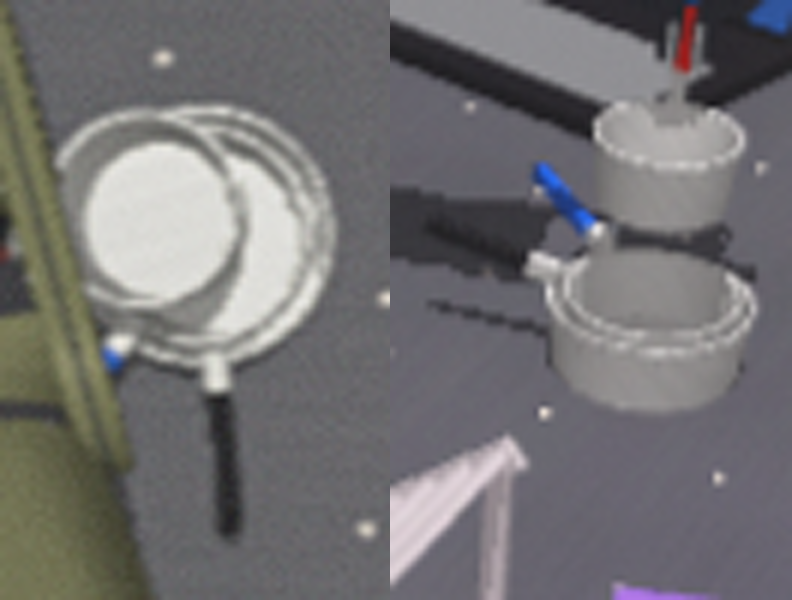

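The picture shows the medium pan nested level. The small pan hangs level above it (scene rim 593–746, top rim right edge at 244). I'll fit both.

```bash
cat > fit3.py <<'E'
from h import *
from fit0 import conv
d0=pickle.load(open('w8.pkl','rb')); d={'top':d0[2],'scene':d0[3]}
obs={'top':conv(dict(T=106,R=244,B=318),6,135,145),'scene':conv(dict(L=203,R=356,T=99,bB=236),6,255,120)}
for st in (.01,.06):
    x,res=fit(d,.046,obs,np.r_[.5608,.2297,.118,np.radians(-74),0,0],[.02,.02,.02,.01,st,st]); print('S',x[:3],np.degrees(x[3:]),res)
oM={'top':conv(dict(R=318),6,135,145),'scene':conv(dict(L=172,R=352),6,255,120)}
x,res=fit(d,.056,oM,np.r_[.5608,.2297,.004,np.radians(-34),0,0],[.01,.01,.001,.01,.001,.001]); print('M',x[:3],res)
s=r.sense();Q=R.from_rotvec(s['orientation']); z=Q.as_matrix()[:,2]; print(z)
p=s['eef_pos']
legs([(p+[.001,.003,-.085],Q,1),(p+[.001,.003,-.1],Q,1)])
E
python3 fit3.py | tail -7
```

```text
S [0.5593 0.2314 0.1145] [-74.0025   0.0448   0.0575] [ 0.9487 -0.1306 -1.3799 -0.2269 -0.3596  0.242  -0.3352]
S [0.5604 0.2329 0.1143] [-74.0007   1.0623   1.7143] [ 0.926  -0.121  -1.3306 -0.2357 -0.317   0.1642 -0.2581]
M [0.5615 0.2263 0.004 ] [-0.0297  0.1862 -0.189 ]
[-0.0647  0.1988 -0.9779]
t 20.77 tcp [0.5338 0.321  0.1368] q [ 0.3501  0.09    1.8011  0.222   1.2505 -0.0012] F [-0.001  -0.405  -1.3162] w 0.008 61.5
d [-0.0304  0.0048  0.1673] a [0. 0. 0.]  |mm 85 deg 0.0 -> [0.5348 0.324  0.0518]
d [-0.0063  0.0002  0.0293] a [0. 0. 0.]  |mm 15 deg 0.0 -> [0.5348 0.324  0.0368]
```

Call:
{"name": "apply_moves", "arguments": {
  "targets": [
    {"dx":-0.008,"dy":0.001,"dz":0.03,"ax":0,"ay":0,"az":0,"fingers":1},
    {"dx":-0.017,"dy":0.001,"dz":0.07,"ax":0,"ay":0,"az":0,"fingers":1},
    {"dx":-0.026,"dy":0.001,"dz":0.11,"ax":0,"ay":0,"az":0,"fingers":1},
    {"dx":-0.035,"dy":0.001,"dz":0.15,"ax":0,"ay":0,"az":0,"fingers":1},
    {"dx":-0.043,"dy":0.001,"dz":0.179,"ax":0,"ay":0,"az":0,"fingers":1}
  ]
}}

```text
t: 21.18
eef_pos: [0.5344, 0.3176, 0.0439]
orientation: [-1.784, -2.367, -0.18]
ft_force: [0.1, -0.1, -1.5]
grip_width: 0.008
finger_force: 61.5
```

Call:
{"name": "apply_moves", "arguments": {
  "targets": [
    {"dx":-0.001,"dy":0,"dz":0.004,"ax":0,"ay":0,"az":0,"fingers":1},
    {"dx":-0.002,"dy":0,"dz":0.008,"ax":0,"ay":0,"az":0,"fingers":1},
    {"dx":-0.003,"dy":0,"dz":0.012,"ax":0,"ay":0,"az":0,"fingers":1},
    {"dx":-0.003,"dy":0,"dz":0.016,"ax":0,"ay":0,"az":0,"fingers":1},
    {"dx":-0.004,"dy":0,"dz":0.018,"ax":0,"ay":0,"az":0,"fingers":1}
  ]
}}

```text
t: 21.6
eef_pos: [0.5356, 0.3186, 0.0372]
orientation: [-1.784, -2.369, -0.184]
ft_force: [0.2, 0.1, -1.1]
grip_width: 0.0081
finger_force: 61.5
```

Call:
{"name": "apply_moves", "arguments": {
  "targets": [
    {"dx":0,"dy":0,"dz":0.001,"ax":0,"ay":0,"az":0,"fingers":1},
    {"dx":0,"dy":0,"dz":0.002,"ax":0,"ay":0,"az":0,"fingers":1},
    {"dx":0,"dy":0,"dz":0.002,"ax":0,"ay":0,"az":0,"fingers":1}
  ]
}}

```text
t: 21.85
eef_pos: [0.5348, 0.3186, 0.0353]
orientation: [-1.783, -2.368, -0.182]
ft_force: [0.3, 0.2, -1.5]
grip_width: 0.0083
finger_force: 61.5
```

Call:
{"name": "apply_moves", "arguments": {
  "targets": [
    {"dx":0,"dy":0,"dz":0.002,"ax":0,"ay":0,"az":0,"fingers":1},
    {"dx":-0.001,"dy":0,"dz":0.004,"ax":0,"ay":0,"az":0,"fingers":1},
    {"dx":-0.001,"dy":0,"dz":0.006,"ax":0,"ay":0,"az":0,"fingers":1},
    {"dx":-0.001,"dy":0,"dz":0.006,"ax":0,"ay":0,"az":0,"fingers":1}
  ]
}}

```text
t: 22.18
eef_pos: [0.5343, 0.3185, 0.0315]
orientation: [-1.783, -2.368, -0.181]
ft_force: [0.5, 0.3, -2.1]
grip_width: 0.0084
finger_force: 61.5
```

Call:
{"name": "apply_moves", "arguments": {
  "targets": [
    {"dx":0,"dy":0,"dz":0.001,"ax":0,"ay":0,"az":0,"fingers":1},
    {"dx":0,"dy":0,"dz":0.002,"ax":0,"ay":0,"az":0,"fingers":1},
    {"dx":0,"dy":0,"dz":0.002,"ax":0,"ay":0,"az":0,"fingers":1}
  ]
}}

```text
t: 22.43
eef_pos: [0.5344, 0.3188, 0.0308]
orientation: [-1.783, -2.368, -0.181]
ft_force: [-0.5, -0.2, -0.4]
grip_width: 0.0081
finger_force: 61.5
```

Call:
{"name": "apply_moves", "arguments": {
  "targets": [
    {"dx":0,"dy":0,"dz":0.001,"ax":0,"ay":0,"az":0,"fingers":1},
    {"dx":0,"dy":0,"dz":0.002,"ax":0,"ay":0,"az":0,"fingers":1},
    {"dx":0,"dy":0,"dz":0.002,"ax":0,"ay":0,"az":0,"fingers":1}
  ]
}}

```text
t: 22.68
eef_pos: [0.5344, 0.319, 0.0298]
orientation: [-1.783, -2.368, -0.181]
ft_force: [-0.7, 0.9, -0.8]
grip_width: 0.0081
finger_force: 61.5
```

Call:
{"name": "apply_moves", "arguments": {
  "targets": [
    {"dx":0,"dy":0,"dz":0.001,"ax":0,"ay":0,"az":0,"fingers":1},
    {"dx":0,"dy":0,"dz":0.002,"ax":0,"ay":0,"az":0,"fingers":1},
    {"dx":0,"dy":0,"dz":0.002,"ax":0,"ay":0,"az":0,"fingers":1}
  ]
}}

```text
t: 22.93
eef_pos: [0.5344, 0.3193, 0.029]
orientation: [-1.783, -2.368, -0.182]
ft_force: [-0.3, -0.0, -0.3]
grip_width: 0.0079
finger_force: 61.6
```

Call:
{"name": "apply_moves", "arguments": {
  "targets": [
    {"dx":0,"dy":0,"dz":0.001,"ax":0,"ay":0,"az":0,"fingers":1},
    {"dx":0,"dy":0,"dz":0.002,"ax":0,"ay":0,"az":0,"fingers":1},
    {"dx":0,"dy":0,"dz":0.002,"ax":0,"ay":0,"az":0,"fingers":1}
  ]
}}

```text
t: 23.18
eef_pos: [0.5344, 0.3196, 0.0284]
orientation: [-1.783, -2.368, -0.182]
ft_force: [-1.6, 0.4, 2.3]
grip_width: 0.0081
finger_force: 61.9
```

Call:
{"name": "apply_moves", "arguments": {
  "targets": [
    {"dx":0,"dy":0,"dz":0.001,"ax":0,"ay":0,"az":0,"fingers":1},
    {"dx":0,"dy":0,"dz":0.001,"ax":0,"ay":0,"az":0,"fingers":1},
    {"dx":0,"dy":0,"dz":0.001,"ax":0,"ay":0,"az":0,"fingers":1}
  ]
}}

```text
t: 23.43
eef_pos: [0.5344, 0.3199, 0.0281]
orientation: [-1.783, -2.368, -0.182]
ft_force: [-3.0, 0.4, 3.9]
grip_width: 0.0084
finger_force: 62.2
```

Call:
{"name": "apply_moves", "arguments": {
  "targets": [
    {"dx":0,"dy":0,"dz":0.001,"ax":0,"ay":0,"az":0,"fingers":1},
    {"dx":0,"dy":0,"dz":0.001,"ax":0,"ay":0,"az":0,"fingers":1},
    {"dx":0,"dy":0,"dz":0.001,"ax":0,"ay":0,"az":0,"fingers":1}
  ]
}}

```text
t: 23.68
eef_pos: [0.5345, 0.3201, 0.028]
orientation: [-1.783, -2.368, -0.183]
ft_force: [-4.2, 1.7, 6.5]
grip_width: 0.0081
finger_force: 62.5
```

```bash
cat > chk.py <<'E'
from h import *
t=cams.read_camera('top'); sc=cams.read_camera('scene'); s=r.sense(); w=cams.read_camera('wrist')
pickle.dump((s,w,t,sc),open('w9.pkl','wb')); print(s['eef_pos'],s['ft_force'])
# rim edge profile along scene column through stack centre and along row: predicted rim extents vs bright edges
for nm,rim,c,z,yaw in(('S',.046,(.5600,.2290),.008,-74),('M',.056,(.561,.229),.004,-34),('L',.066,(.5600,.2285),0,7)):
    F=feats(sc,np.r_[c,z,np.radians(yaw),0,0],rim); G=feats(t,np.r_[c,z,np.radians(yaw),0,0],rim)
    print(nm,'scene',{k:round(float(v),1) for k,v in F.items() if k in('L','R','T','B','Hu','Hv')},'top',{k:round(float(v),1) for k,v in G.items() if k in('L','R','T','B','Hu','Hv')})
g=sc['color'].mean(2)
for v in (165,168,171): print('scene row',v,g[v,278:386].astype(int)[:108:1].tolist()[:105][0:0], end='')
h=cv2.cvtColor(sc['color'],cv2.COLOR_RGB2HSV)
red=cv2.inRange(h,(0,150,50),(6,255,255))|cv2.inRange(h,(174,150,50),(180,255,255)); blue=cv2.inRange(h,(105,120,40),(125,255,255))
for nm,m in(('red',red),('blue',blue)):
    k,l,st,ce=cv2.connectedComponentsWithStats(m); print(nm,[(st[i].tolist(),ce[i].round(1).tolist()) for i in range(1,k) if st[i,4]>5 and 260<ce[i][0]<330 and 90<ce[i][1]<180])
E
python3 chk.py
```

```text
[0.5345 0.3201 0.028 ] [-4.0768  0.9777  7.1361]
S scene {'L': 286.1, 'R': 310.4, 'T': 161.6, 'B': 173.6, 'Hu': 302.3, 'Hv': 147.1} top {'L': 152.6, 'R': 183.1, 'T': 168.5, 'B': 198.8, 'Hu': 123.7, 'Hv': 195.8}
M scene {'L': 283.6, 'R': 313.2, 'T': 161.3, 'B': 176.0, 'Hu': 279.5, 'Hv': 148.0} top {'L': 149.7, 'R': 186.6, 'T': 165.1, 'B': 201.9, 'Hu': 139.9, 'Hv': 222.5}
L scene {'L': 280.6, 'R': 315.4, 'T': 160.9, 'B': 178.4, 'Hu': 261.0, 'Hv': 156.7} top {'L': 146.9, 'R': 190.3, 'T': 162.4, 'B': 205.6, 'Hu': 173.3, 'Hv': 233.3}
scene row 165 []scene row 168 []scene row 171 []red [([300, 147, 3, 10, 16], [301.2, 151.5])]
blue [([315, 84, 16, 42, 355], [321.6, 104.0]), ([274, 98, 21, 19, 217], [283.4, 107.5]), ([279, 147, 10, 12, 46], [283.5, 152.6])]
```

The red handle's end sits at (301,147) against a seated prediction of (302.3,147.1), and the wrist reads +7 N pressing down. The pan is seated, so I release and retreat.

Call:
{"name": "apply_moves", "arguments": {
  "targets": [
    {"dx":0,"dy":0,"dz":0,"ax":0,"ay":0,"az":0,"fingers":0.3},
    {"dx":0,"dy":0,"dz":0,"ax":0,"ay":0,"az":0,"fingers":0.1},
    {"dx":0,"dy":0,"dz":0,"ax":0,"ay":0,"az":0,"fingers":0.1},
    {"dx":0,"dy":0,"dz":0,"ax":0,"ay":0,"az":0,"fingers":0.1}
  ]
}}

```text
t: 24.17
eef_pos: [0.5341, 0.3192, 0.0264]
orientation: [-1.784, -2.368, -0.18]
ft_force: [0.1, 0.6, 0.2]
grip_width: 0.0383
finger_force: 0.0
```

Call:
{"name": "apply_moves", "arguments": {
  "targets": [
    {"dx":0,"dy":0,"dz":-0.03,"ax":0,"ay":0,"az":0,"fingers":0.1},
    {"dx":0,"dy":0,"dz":-0.07,"ax":0,"ay":0,"az":0,"fingers":0.1},
    {"dx":0,"dy":0,"dz":-0.12,"ax":0,"ay":0,"az":0,"fingers":0.1},
    {"dx":0,"dy":0,"dz":-0.18,"ax":0,"ay":0,"az":0,"fingers":0.1},
    {"dx":0,"dy":0,"dz":-0.25,"ax":0,"ay":0,"az":0,"fingers":0.1}
  ]
}}

```text
t: 24.58
eef_pos: [0.5409, 0.2939, 0.1482]
orientation: [-1.783, -2.366, -0.176]
ft_force: [1.2, -0.6, -1.0]
grip_width: 0.0387
finger_force: 0.0
```

Call:
{"name": "apply_moves", "arguments": {
  "targets": [
    {"dx":0.06,"dy":0,"dz":-0.05,"ax":0,"ay":0,"az":0,"fingers":0.1},
    {"dx":0.12,"dy":0,"dz":-0.1,"ax":0,"ay":0,"az":0,"fingers":0.1},
    {"dx":0.18,"dy":0,"dz":-0.15,"ax":0,"ay":0,"az":0,"fingers":0.1},
    {"dx":0.24,"dy":0,"dz":-0.2,"ax":0,"ay":0,"az":0,"fingers":0.1},
    {"dx":0.3,"dy":0,"dz":-0.2,"ax":0,"ay":0,"az":0,"fingers":0.1}
  ]
}}

```text
t: 25.0
eef_pos: [0.5102, 0.4174, 0.2858]
orientation: [-1.786, -2.37, -0.196]
ft_force: [1.2, -0.3, 0.9]
grip_width: 0.0385
finger_force: 0.0
```

```bash
cat > fin.py <<'E'
from h import *
t=cams.read_camera('top'); sc=cams.read_camera('scene'); s=r.sense(); pickle.dump((s,t,sc),open('w10.pkl','wb'))
print(s['t'],s['eef_pos'],s['ft_force'])
def mask(c,col):
    h=cv2.cvtColor(c['color'],cv2.COLOR_RGB2HSV)
    return cv2.inRange(h,(105,120,40),(125,255,255)) if col=='b' else cv2.inRange(h,(0,150,50),(6,255,255))|cv2.inRange(h,(174,150,50),(180,255,255))
for nm,rg,z,yaw,col in(('M',.097,.004,-34,'b'),('S',.087,.008,-74,'r')):
    e=[-rg-.044,0,.0704]; m=[-rg-.0114,0,.0635]; b=[-rg+.022,0,.0565]; o={}
    for k,c in(('t',t),('s',sc)):
        q=proj(c,R.from_euler('z',yaw,degrees=True).apply([m])+np.r_[.561,.229,z])[0]; mk=mask(c,col)
        n,l,st,ce=cv2.connectedComponentsWithStats(mk); i=1+np.argmin(np.linalg.norm(ce[1:]-q,axis=1)+(st[1:,4]<8)*99)
        M=cv2.moments((l==i).astype(np.uint8),True); o[k]=(ce[i],.5*np.arctan2(2*M['mu11'],M['mu20']-M['mu02']),st[i].tolist())
    def f(p):
        A=lambda x:R.from_euler('z',p[2]).apply(x)+np.r_[p[:2],z]; out=[]
        for k,c in(('t',t),('s',sc)):
            v=proj(c,A(e))[0]-proj(c,A(b))[0]; a=(np.arctan2(v[1],v[0])-o[k][1]+np.pi/2)%np.pi-np.pi/2
            out+=[*(proj(c,A(m))[0]-o[k][0]),a*(20 if k=='t' else 5)]
        return np.array(out)
    x=least_squares(f,[.561,.229,np.radians(yaw)],x_scale=[.01,.01,.1]); print(nm,x.x[:2],np.degrees(x.x[2]),x.fun,[o[k][2] for k in o])
E
python3 fin.py
```

```text
25.1 [0.5079 0.4193 0.282 ] [0.2276 0.0279 0.1941]
M [0.5605 0.2304] -33.755131563497166 [-0.0066  0.2296  0.0133  0.2589  0.3062 -0.052 ] [[139, 204, 16, 20, 98], [279, 147, 10, 12, 49]]
S [0.5603 0.2291] -74.53123168911483 [-0.3521  0.2006 -0.0412 -0.0083  1.1883  0.0995] [[124, 188, 23, 9, 78], [300, 146, 4, 11, 32]]
```

```bash
python3 - <<'E'
from h import *
s,t,sc=pickle.load(open('w10.pkl','rb'))
g=sc['color'].mean(2)
print('col 296-300 rows156-184',g[156:184,295:301].mean(1).astype(int).tolist())
for v in(166,168): print('row',v,'u278-318',g[v-1:v+2,278:319].mean(0).astype(int).tolist())
print('red channel-ish rows 143-162 cols 296-306'); c=sc['color'].astype(int); print((c[143:163,296:307,0]-c[143:163,296:307,2]))
for tl in(0,.035,-.035):
    p=np.r_[.5603,.2291,.008,np.radians(-74.5),tl,0]; F=feats(sc,p,.046); print(tl,{k:round(float(v),1) for k,v in F.items()})
gt=t['color'].mean(2); u=168
print('top row 184 u140-195',gt[183:186,140:195].mean(0).astype(int).tolist())
print('top col 168 v158-210',gt[158:211,167:170].mean(1).astype(int).tolist())
for nm,rim,cc,z in(('S',.046,(.5603,.2291),.008),('M',.056,(.5605,.2304),.004),('L',.066,(.56,.2285),0)):
    F=feats(t,np.r_[cc,z,0,0,0],rim); print(nm,{k:round(float(F[k]),1) for k in 'LRTB'})
E
```

```text
col 296-300 rows156-184 [103, 131, 142, 147, 136, 167, 178, 177, 178, 177, 176, 176, 176, 176, 175, 175, 181, 203, 168, 166, 154, 145, 171, 157, 142, 142, 143, 143]
row 166 u278-318 [126, 132, 141, 164, 144, 136, 182, 163, 171, 175, 156, 153, 159, 164, 165, 168, 171, 174, 176, 177, 177, 178, 177, 178, 177, 172, 171, 167, 169, 166, 170, 182, 174, 172, 168, 141, 118, 104, 101, 102, 100]
row 168 u278-318 [102, 103, 107, 198, 146, 136, 185, 147, 148, 163, 150, 151, 159, 166, 169, 170, 171, 173, 175, 176, 177, 178, 176, 176, 175, 173, 168, 164, 161, 156, 145, 155, 173, 148, 176, 169, 174, 131, 104, 101, 101]
red channel-ish rows 143-162 cols 296-306
[[ -3  -3  -3  -4  -4  -5  -3  -5  -5  -5  -5]
 [ -4  -5  -4  -3  -4  -3  -4  -3  -2  -5  -4]
 [ -5  -4  -4  -3  -4  -2  -3  -4  -4  -5  -4]
 [ -4  -5  -5  -4  -4  22 120  98  19  -4  -3]
 [ -3  -4  -3  -4  -2 109 192 182  49  -4  -5]
 [ -3  -3  -4  -4  -4 146 205 182  46  -4  -2]
 [ -3  -4  -3  -5  -4 186 209 145  26  -4  -4]
 [ -6  -3  -4  -4  16 201 209 105   6  -3  -4]
 [ -4  -4  -4  -4  44 200 212  99   0  -4  -5]
 [ -4  -4  -5  -5 115 20
[... 847 characters left out ...]
, 104, 103, 104, 127, 149, 155, 175, 183, 147, 149, 171, 166, 140, 133, 132, 139, 184, 219, 223, 220, 220, 220, 219, 220, 219, 220, 219, 219, 220, 219, 219, 221, 220, 219, 220, 220, 222, 222, 201, 183, 181, 167, 182, 191, 163, 148, 164, 152, 116, 101, 105, 104]
top col 168 v158-210 [101, 102, 101, 99, 136, 194, 141, 145, 183, 129, 138, 198, 141, 107, 109, 141, 213, 227, 225, 223, 221, 220, 222, 222, 221, 219, 219, 219, 219, 219, 218, 221, 222, 221, 219, 219, 220, 222, 202, 160, 191, 149, 132, 177, 152, 133, 166, 179, 138, 123, 131, 129, 101]
S {'L': 152.6, 'R': 183.1, 'T': 168.4, 'B': 198.7}
M {'L': 149.2, 'R': 186.2, 'T': 165.3, 'B': 202.0}
L {'L': 146.9, 'R': 190.3, 'T': 162.4, 'B': 205.6}
```

The rim peaks match the predictions for three concentric, level, seated pans in both views, and the handles are about 41° apart. I'm handing the job in.

```bash
python3 -c "
from cell import finish_job
print(finish_job())"
```

```text
the job is handed in; nothing more can be done
None
```

I nested the medium pan in the large one and the small pan in the medium, with each handle turned about 41° from the one below, and handed the job in at about 25 s on the robot's clock. The last images showed the pans seated and level, centres within about 2 mm; I don't know the judge's verdict, and I did not re-measure the can, casting or bracket, though no unexpected contact force showed.

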